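Set two bone tiles against the back stop of the photo tray and take the picture

TASK

Photograph the two large bone tiles: lay both on the sloped photo tray, bone side up, lengthways and side by side, and gently slide each one down under the camera shelf until it rests square against the back stop. Then work the two-stage shutter release: press the red button to its halfway stop and hold it there for about a second so the camera focuses, then press it fully down and let it come up again. Do not knock the shelf or camera, and leave the other models where they are.

Things in the scene. Friction and masses are not known exactly. Their poses are not given: they have to be found in the camera images.
- tile_green_mid (a point): green bone tile, bone side up: plate 120 (x) x 66 (y) x 10 mm with an ivory bone in relief along x. Bone shaft 24 mm wide (y), x -35 to +35 mm, from 10 to 34 mm above the tile's underside: can be pinched. Ends: pairs of 26 mm balls reaching x = -50 and +50 mm, 50 and 54 mm wide. Mass 0.14 to 0.28 kg. Point: tile centre, 17 mm above its underside; z out of the face. Either end may go to the stop.
- tile_orange_mid (a point): orange bone tile: same sizes, shaft, mass, centre point and axes as the green one; the ball pairs at its ends are 48 and 52 mm wide.
- tray: grey steel tray, blue felt floor, fixed, sloping 16 degrees down away from the robot. Origin: middle of the floor's upper edge (nearest the robot, open, no lip), on its surface; x down the slope, y across, z square out of the floor. Floor 260 mm (x) x 220 mm (y). Back stop: wall across the low end, face at x = 260 mm, 28 mm high. Side walls 22 mm high. Friction keeps tiles from sliding by themselves.
- back_stop: the tray's back stop: straight wall 220 mm wide (y), 28 mm high, part of the tray. Origin: foot of the face that the tiles rest against, in the middle; same axes as the tray. Rigid: a push that runs on against it builds up force quickly.
- hutch: birch shelf on 4 posts over the tray's low end. Origin on the bench under the tray: tray origin is at x -130, z 102 mm here; x downhill but level, z up. Shelf x -4 to 172, y -170 to 170, underside 285 mm up; small tiles on its front edge to 331 mm. Posts (14 mm) at x 28 and 160, y +-158. It stops an upright tool: lean back 25 to 40 degrees, hand towards the robot, to push a tile home.
- camera (a point): centre of the black camera's lens, under the shelf: body 70 x 110 mm, the lens rim is its lowest part, 205 mm above the bench, over the tray. Two light bars hang 16 mm below the shelf at its sides.
- release_top (a point): centre of the top of the red button (44 mm diameter) of the grey shutter release box (100 x 80 x 30 mm, fixed on the bench); rides on the button. Released, it is 46 mm above the bench; press straight down. It moves 5 mm to a halfway stop at 1.5 to 3 N, stands firm until 9 N, then moves 4 mm more to the bottom at 13 N. Springs back when let go.
- shutter_half (a joint): first stage of the button, 0 released to 0.005 m at the halfway stop
- shutter_full (a joint): second stage of the button, 0 up to 0.004 m fully down (picture taken)
- oesophagus: bystander: ribbed pink plastic oesophagus section, a tube standing upright, 58 mm wide, 116 mm tall, origin centre of its underside
- fat_cell: bystander: yellow plastic fat cell, 84 mm wide, 74 mm tall, origin centre of its underside
- blood_cell: bystander: red blood cell disc in a clear acrylic puck, 90 mm diameter, 24 mm thick, origin centre of its underside
Mind the look-alikes: they are no part of the job. What is shaped like the part that bears tile_orange_mid but pink is not meant.

How it is judged:
By the outcome, as a careful person would: the job done as asked, in the order asked, and still so for the second after the job is handed in, with the robot touching nothing.
It also fails if it takes over 72 s, if anything falls off the work surface, if the arm or the gripper's body presses on something with over 40 N, if the wrist force passes 120 N, or if a joint passes its speed limit or range.

ROBOT

A 6-joint arm with a two-finger parallel gripper is mounted at the origin on the work surface. World frame = base frame: x ahead of the robot, y to its left, z up, the work surface at z = 0. Lengths are in m, angles in rad, forces in N, time in s.
With the tool pointing down it reaches from about 0.425 to 0.95 m from the base axis. Payload 14.7 kg.
Tool frame: the origin (TCP) lies between the finger pads; the fingertips stand ctrl.tcp_to_tips ahead of it and the grasp point (between the pads) lies 2 mm behind it (ctrl.tcp_to_tips is the distance from the TCP to the fingertips, in m); z points along the fingers, y is the direction in which the jaws open and shut (so a half turn about z gives the same grasp; the last joint's range is limited). The gripper opens to 85 mm and grips with 20 to 120 N. Pads are 22 mm wide; open, the fingers measure 114 mm over their backs; the gripper's body (76 mm by 85 mm) begins 54 mm behind the grasp point. The pads swing forward as they close: fully open they stand 13 mm farther back than shut.
Start: joints at [-1.313, 0.48, 1.596, -0, 1.065, -0.047], TCP at [0.195, -0.62, 0.248] pointing down, gripper open.
Joint ranges: [-2.75, 2.75], [-0.82, 2.05], [0.23, 2.67], [-1.56, 4.7], [0.09, 2.69], [-2.92, 2.92]. Speed limits (rad/s): [1.89, 1.89, 2.39, 3.01, 3.01, 3.01].

INTERFACE

Orientations are given as a 3x3 rotation matrix whose columns are the frame's x, y, z axes.
In Python, from station import ctrl gives the robot as it stands.
- The arm moves only by the shell command python3 -m crank 'ROWS' [FORCE]. ROWS is JSON, a list of rows, each a list of 3 entries, a list of its own where there are three numbers: the shift along the tool's x, y, z in cm, then the turn about the tool's z in rad, then the opening, from 0 (shut) to 1 (fully open). A call has 1 to 8 rows; each row shifts and turns the commanded pose from where the row before left it, along the tool's axes as they then stand; what a row does not reach is not made up. A row lasts 1/8 s, in which the tool goes at most 62.5 mm and 10.7 degrees, less where a joint would pass 70% of its speed; a pose out of reach is approached as far as the arm can. A call is refused whole if a number of a shift passes 6.25 or a number of a turn 0.188, either way. A call with a gripper value outside its range is refused whole. The fingers move at their own pace and stop on an object; FORCE is the grip in N (left out, the last holds). Time passes only in rows, so rows that do not move let the fingers close. It gives the time, the measured TCP pose, the force and the opening at its end, in the units of the state.
- ctrl.state(): the state, without advancing time (a new reading comes with each control period).
- ctrl.snapshot(name): name is "side" or "top" or "wrist"; returns a dict with "img" (400x640x3 uint8, blue, green, red), "z_map" (400x640 float32, m along the optical axis (not along the pixel's ray), 0 where there is no reading), "intrinsics" (3x3 intrinsics, pixels), "dist_coeffs" ([k1, k2, p1, p2, k3] as OpenCV has them; the pictures are not rectified), "rvec" (rotation vector, rad) and "tvec" (3), from world to camera coordinates, as OpenCV has them; the wrist camera has in their place "tool_from_camera" (4x4, takes a point from camera to tool coordinates, whose origin is the TCP and whose axes are the flange's). Camera axes: x right, y down, z forward; pixel columns grow to the right and rows downward; lengths in m; the calibration is good to about 2 mm. A picture is of the moment at which its call begins: read the wrist's pose just before it.
- ctrl.hand_in(): hands the job in, once; it reports no verdict.
The state is a dict: "t": time; "qpos": joint angles; "joint_vel": joint speeds; "joint_efforts": joint torques, N m; "ee_pos": TCP position; "tcp_rot": TCP orientation; "ft_force": force on the tool from outside, world axes, zero at the start; "torque": the same for the moment, N m; "grip_width": finger opening in m.
Only numpy, scipy, OpenCV 4.12 (cv2) and the standard library are available. Lean on these libraries where they do the work, as an engineer would, in place of code of your own. Each camera call takes 0.05 s, during which the arm holds its last target.

## Working session

There is one attempt and no reset: what is moved stays moved. The work goes in short steps, Python scripts to look and compute and a shell command to move; the robot and the scene stay as the last step left them, time stands still between calls to the robot, and variables do not carry over. Pictures are saved under pics/ and viewed, and the job is handed in when it is done.

```bash
ls; mkdir -p pics
cat > h.py <<'E'
import numpy as np, cv2
from station import ctrl
def save(s,n,crop=None,scale=1):
    im=s["img"]
    if crop: x0,y0,x1,y1=crop; im=im[y0:y1,x0:x1]
    if scale!=1: im=cv2.resize(im,None,fx=scale,fy=scale,interpolation=cv2.INTER_CUBIC)
    cv2.imwrite("pics/"+n,im)
E
python3 - <<'E'
from h import *
np.set_printoptions(precision=4,suppress=True)
st=ctrl.state(); print(st, ctrl.tcp_to_tips)
import pickle
d={}
for n in ["side","top","wrist"]:
    d[n]=ctrl.snapshot(n); save(d[n],n+"0.png")
    print(n,{k:v for k,v in d[n].items() if k not in("img","z_map")}, (d[n]["z_map"]>0).mean())
d["st"]=st
pickle.dump(d,open("s0.pkl","wb"))
E
```

```text
pics
{'t': 0.0, 'qpos': array([-1.3126,  0.4809,  1.5969,  0.    ,  1.0651, -0.0466]), 'joint_vel': array([-0.0005,  0.0005, -0.0008,  0.0007, -0.0006, -0.0007]), 'joint_efforts': array([  0.0043, -95.064 , -43.0166,   0.0001,   0.0123,   0.0001]), 'ee_pos': array([ 0.195 , -0.6197,  0.2477]), 'tcp_rot': array([[ 0.9539,  0.3001, -0.0003],
       [ 0.3001, -0.9539,  0.0012],
       [ 0.0001, -0.0012, -1.    ]]), 'ft_force': array([ 0.1737, -0.1827, -0.7739]), 'torque': array([-0.0056,  0.0349, -0.0013]), 'grip_width': 0.08560565362699414} 0.017
side {'intrinsics': array([[421.0923,   0.    , 318.6954],
       [  0.    , 421.0923, 201.9576],
       [  0.    ,   0.    ,   1.    ]]), 'dist_coeffs': array([0.027, 0.   , 0.   , 0.   , 0.   ]), 'rvec': array([ 0.588 , -2.6144,  1.2273]), 'tvec': array([0.4896, 0.2868, 1.1875])} 0.99595703125
top {'intrinsics': array([[415.908 ,   0.    , 322.7226],
       [  0.    , 415.908 , 202.4468],
       [  0.    ,   0.    ,   1.    ]]), 'dist_coeffs': array([-0.0974,  0.    ,  0.    ,  0.    ,  0.    ]), 'rvec': array([ 2.1726, -2.1942,  0.0498]), 'tvec': array([-0.0093,  0.5595,  1.3019])} 0.995921875
wrist {'intrinsics': array([[285.4507,   0.    , 319.6517],
       [  0.    , 285.4507, 202.5218],
       [  0.    ,   0.    ,   1.    ]]), 'dist_coeffs': array([0.0171, 0.    , 0.    , 0.    , 0.    ]), 'tool_from_camera': array([[-0.0002, -0.9573, -0.2891,  0.0745],
       [ 1.    , -0.0004,  0.0005,  0.0003],
       [-0.0006, -0.2891,  0.9573, -0.126 ],
       [ 0.    ,  0.    ,  0.    ,  1.    ]])} 0.99615625
```

View pics/side0.png

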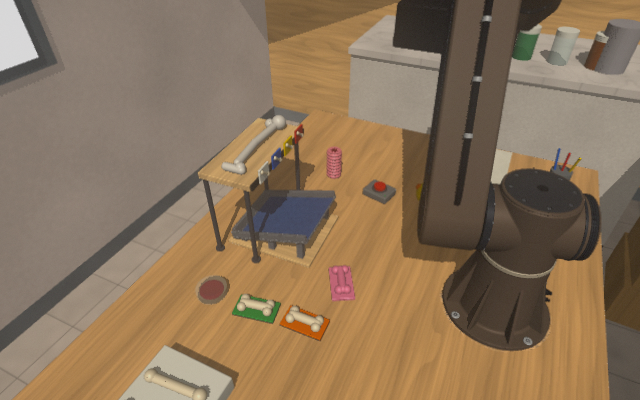

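View pics/top0.png

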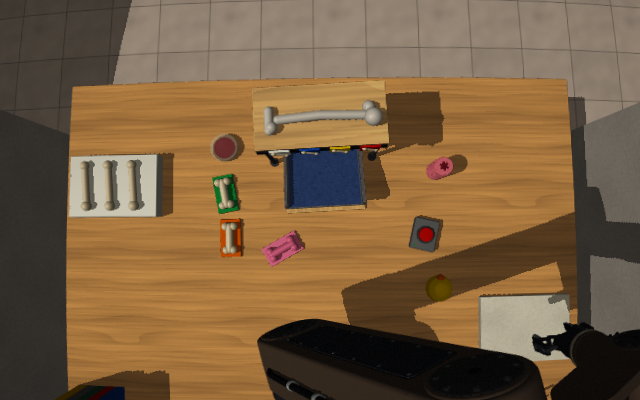

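View pics/wrist0.png

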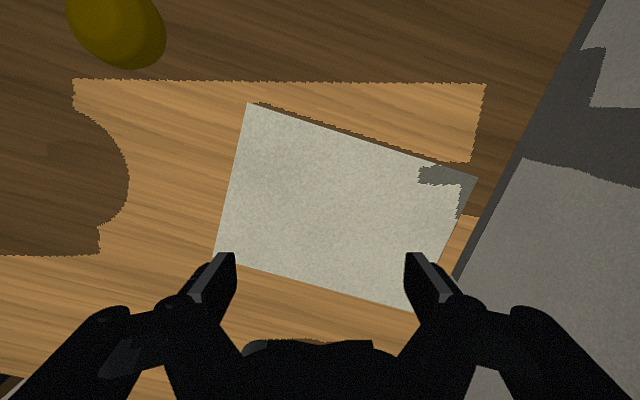

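The side view shows the green tile at (257,307), the orange one at (305,320), the pink look-alike at (341,282), the tray at (285,220) and the release at (380,190). In the top view these are green (226,193), orange (231,238), pink (284,248), tray floor (325,180), button (426,235), oesophagus (440,167), fat cell (439,288) and blood cell (225,148).

Things that could be mistaken for the bone tiles:
- **Pink tile, top (284,248):** the named decoy.
- **Three bones on the white slab, top (85 to 135,185):** not tiles.
- **Small tiles on the shelf edge and the large bone on the shelf:** not wanted either.

I choose green (226,193) and orange (231,238).

```bash
cat >> h.py <<'E'
def cloud(s,st=None):
    K,D=s["intrinsics"],s["dist_coeffs"]
    h,w=s["z_map"].shape
    u,v=np.meshgrid(np.arange(w),np.arange(h))
    p=cv2.undistortPoints(np.stack([u,v],-1).reshape(-1,1,2).astype(float),K,D).reshape(h,w,2)
    z=s["z_map"].astype(float)
    P=np.dstack([p[...,0]*z,p[...,1]*z,z])
    if "rvec" in s:
        R=cv2.Rodrigues(s["rvec"])[0]; W=(P-s["tvec"])@R
    else:
        T=s["tool_from_camera"]; W=P@T[:3,:3].T+T[:3,3]; W=W@st["tcp_rot"].T+st["ee_pos"]
    W[z==0]=np.nan
    return W
def hsv(s): return cv2.cvtColor(s["img"],cv2.COLOR_BGR2HSV)
def mask(s,name):
    h=hsv(s); H,S,V=h[...,0].astype(int),h[...,1],h[...,2]
    if name=="green": return (H>45)&(H<85)&(S>120)&(V>30)
    if name=="orange": return (H>4)&(H<13)&(S>205)&(V>90)
    if name=="blue": return (H>105)&(H<125)&(S>80)
    if name=="red": return ((H<4)|(H>176))&(S>200)&(V>70)
    if name=="pink": return (H>160)&(H<178)&(S>80)
E
python3 - <<'E'
from h import *
import pickle
np.set_printoptions(precision=4,suppress=True)
d=pickle.load(open("s0.pkl","rb"))
t=d["top"]; save(t,"top0crop.png",(190,80,390,280),3)
for n in ["top","side"]:
  W=cloud(d[n])
  for c in ["green","orange","blue","red"]:
    m=mask(d[n],c).astype(np.uint8)
    k,l,s,cen=cv2.connectedComponentsWithStats(m)
    for i in np.argsort(-s[1:,4])[:3]+1:
        if s[i,4]<40: continue
        P=W[l==i]; P=P[~np.isnan(P[:,0])]
        print(n,c,s[i],cen[i].round(1),"med",np.median(P,0),"lo",np.percentile(P,3,axis=0),"hi",np.percentile(P,97,axis=0))
E
```

```text
top green [213 174  26  40 303] [228.8 194. ] med [0.5901 0.2826 0.0101] lo [0.5352 0.2626 0.0054] hi [0.6514 0.3352 0.0178]
top green [214 185   8  20  82] [217.3 194.4] med [0.5903 0.325  0.0097] lo [0.5614 0.3161 0.0047] hi [0.6155 0.3352 0.0141]
top orange [221 219  20  38 349] [231.4 237.4] med [0.4491 0.2699 0.01  ] lo [0.3946 0.2508 0.0045] hi [0.5096 0.3128 0.0158]
top blue [ 288  148   73   60 3822] [323.2 178.1] med [ 0.6293 -0.0171  0.0788] lo [ 0.5517 -0.1193  0.054 ] hi [0.7087 0.0816 0.103 ]
top blue [ 99 387  25  13 219] [114.3 394.1] med [-0.0422  0.6486  0.0484] lo [-0.0714  0.6436  0.0063] hi [-0.0382  0.6718  0.1068]
top red [419 228  14  14 158] [425.6 234.2] med [ 0.4564 -0.3334  0.0451] lo [ 0.4379 -0.3534  0.0329] hi [ 0.4749 -0.3149  0.0501]
top red [360 145  21   4  56] [370.1 146. ] med [ 0.6769 -0.1371  0.3306] lo [ 0.6743 -0.1589  0.321 ] hi [ 0.6799 -0.112   0.3333]
side green [232 296  48  27 378] [256.6 313. ] med [0.58   0.3189 0.009 ] lo [0.5327 0.2664 0.0048] hi [0.6473 0.3389 0.0126]
side orange [375 182  10   8  40] [379.2 185.8] med [ 0.4535 -0.3258  0.0448] lo [ 0.4383 -0.3499  0.0366] hi [ 0.4685 -0.3118  0.0485]
```

View pics/top0crop.png

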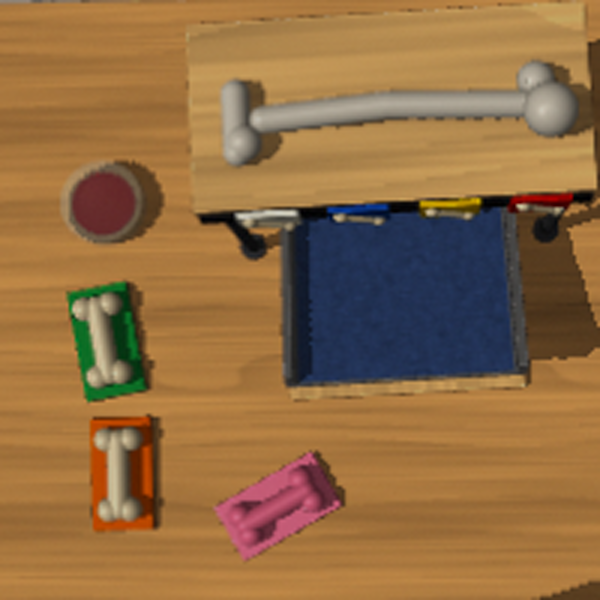

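The crop confirms the green and orange tiles, both bone side up with ivory bones, and that the pink one is separate. Next I fit poses.

```bash
cat > fit.py <<'E'
from h import *
def tile(W,cen,r=0.09,verbose=True):
    P=W.reshape(-1,3); P=P[~np.isnan(P[:,0])]
    P=P[np.hypot(*(P[:,:2]-cen).T)<r]
    top=P[(P[:,2]>0.005)&(P[:,2]<0.06)]
    rect=cv2.minAreaRect(top[:,:2].astype(np.float32)*1000)
    bone=P[(P[:,2]>0.022)&(P[:,2]<0.06)]
    b=bone[:,:2].mean(0); e,v=np.linalg.eigh(np.cov(bone[:,:2].T)); a=v[:,1]; a=a*np.sign(a[0])
    plate=P[(P[:,2]>0.006)&(P[:,2]<0.014)]
    return rect,b,np.degrees(np.arctan2(a[1],a[0])),np.percentile(bone[:,2],95),len(bone)
E
python3 - <<'E'
from fit import *
import pickle
np.set_printoptions(precision=4,suppress=True)
d=pickle.load(open("s0.pkl","rb"))
for n in ["top","side"]:
  W=cloud(d[n])
  print(n)
  print(" green",tile(W,np.array([.59,.294])))
  print(" orange",tile(W,np.array([.45,.282])))
  m=mask(d[n],"blue"); 
  P=W[m]; P=P[(P[:,0]>.5)&(P[:,0]<.85)&(abs(P[:,1]+.02)<.15)&(P[:,2]<.12)&(P[:,2]>0.0)]
  c=np.median(P,0); 
  for _ in range(4):
    A=np.c_[P[:,:2],np.ones(len(P))]; k=np.linalg.lstsq(A,P[:,2],rcond=None)[0]; r=P[:,2]-A@k; 
    P=P[abs(r)<max(2*np.std(r),.003)]
  nrm=np.array([-k[0],-k[1],1]);nrm/=np.linalg.norm(nrm)
  print(" plane",k,"tilt",np.degrees(np.arccos(nrm[2])),"downhill yaw",np.degrees(np.arctan2(nrm[1],nrm[0])),len(P))
  rect=cv2.minAreaRect(P[:,:2].astype(np.float32)*1000); print(" rect",rect, cv2.boxPoints(rect).round(0).tolist())
E
```

```text
top
 green (((581.7290649414062, 294.3426208496094), (163.3052520751953, 171.43466186523438), 11.987828254699707), array([0.5928, 0.2979]), np.float64(11.168629087119935), np.float64(0.036400563706523614), 336)
 orange (((448.4970703125, 285.6189880371094), (172.29327392578125, 171.39297485351562), 33.08680725097656), array([0.4507, 0.2801]), np.float64(1.2828607251183965), np.float64(0.03708257633163375), 339)
 plane [-0.2879 -0.0136  0.2586] tilt 16.078043424283305 downhill yaw 2.710117532355972 3316
 rect ((633.2058715820312, -18.571380615234375), (174.33224487304688, 214.32904052734375), 2.6273159980773926) [[541.0, 84.0], [551.0, -130.0], [725.0, -122.0], [715.0, 92.0]]
side
 green (((582.6468505859375, 300.9508056640625), (161.3378143310547, 78.9615478515625), 4.174651622772217), array([0.59  , 0.3037]), np.float64(11.605308918328173), np.float64(0.034352564996281434), 386)
 orange (((464.9407653808594, 284.569580078125), (149.76419067382812, 68.40910339355469), 2.2261719703674316), array([0.4487, 0.2871]), np.float64(1.2756536675687578), np.float64(0.034971890892149304), 411)
 plane [-0.3797 -0.165   0.3196] tilt 22.49005561996426 downhill yaw 23.481621312869564 4
 rect ((690.171142578125, -14.535049438476562), (9.261632919311523, 56.30462646484375), 26.16048812866211) [[674.0, 9.0], [698.0, -42.0], [707.0, -38.0], [682.0, 13.0]]
```

```bash
python3 -m crank
python3 - <<'E'
from h import *
import pickle
np.set_printoptions(precision=3,suppress=True)
d=pickle.load(open("s0.pkl","rb"))
st=d["st"]; 
for n in ["top","side","wrist"]:
  W=cloud(d[n],st).reshape(-1,3); L=(W-st["ee_pos"])@st["tcp_rot"]
  k=(np.abs(L[:,0])<.15)&(np.abs(L[:,1])<.15)&(L[:,2]<.03)
  L=L[k]; print(n,len(L))
  for z in np.arange(-.4,.03,.03):
    q=L[(L[:,2]>=z)&(L[:,2]<z+.03)]
    if len(q)>5: print("z %.2f n %d x %.3f %.3f y %.3f %.3f"%(z,len(q),*np.percentile(q[:,0],[1,99]),*np.percentile(q[:,1],[1,99])))
save(d["top"],"arm0.png",(480,280,640,400),4)
E
```

```text
top 4847
z -0.40 n 715 x -0.019 0.079 y -0.148 -0.012
z -0.37 n 489 x -0.021 0.079 y -0.123 0.013
z -0.34 n 233 x 0.073 0.079 y -0.073 0.027
z -0.31 n 15 x 0.070 0.074 y -0.023 0.027
z -0.28 n 41 x 0.032 0.048 y -0.035 0.005
z -0.25 n 269 x 0.012 0.048 y -0.046 0.033
z -0.22 n 354 x -0.007 0.048 y -0.048 0.027
z -0.19 n 185 x -0.021 0.048 y -0.050 0.022
z -0.16 n 192 x -0.014 0.040 y -0.040 0.013
z -0.13 n 166 x -0.016 0.039 y -0.067 0.032
z -0.10 n 255 x -0.012 0.019 y -0.073 0.065
z -0.07 n 229 x -0.011 0.019 y -0.076 0.070
z -0.04 n 64 x -0.003 0.014 y -0.059 0.056
z -0.01 n 34 x -0.009 0.013 y -0.056 0.053
side 394
z -0.40 n 30 x -0.062 -0.044 y -0.149 -0.108
z -0.37 n 168 x -0.066 -0.021 y -0.136 -0.045
z -0.34 n 136 x -0.069 -0.024 y -0.088 -0.032
z -0.31 n 46 x -0.068 -0.032 y -0.040 -0.016
z -0.28 n 11 x -0.045 -0.036 y -0.030 -0.011
wrist 44966
z -0.10 n 11164 x 0.009 0.021 y -0.069 0.070
z -0.07 n 28557 x -0.009 0.018 y -0.071 0.072
z -0.04 n 4127 x -0.010 0.013 y -0.056 0.057
z -0.01 n 1118 x -0.010 0.012 y -0.054 0.055invalid input
```

View pics/arm0.png

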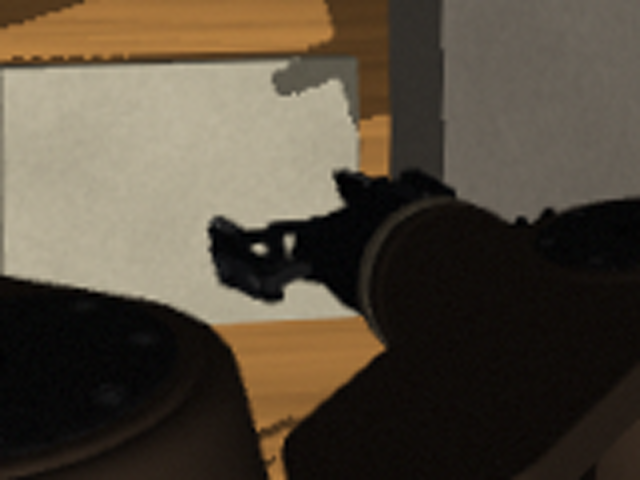

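Run:
```python
from h import *
import pickle
np.set_printoptions(precision=4,suppress=True)
d=pickle.load(open("s0.pkl","rb"))
c,s=np.cos(np.radians(2.7)),np.sin(np.radians(2.7))
O=np.array([.546,-.023])
for n in ["top","side"]:
  W=cloud(d[n]).reshape(-1,3); W=W[~np.isnan(W[:,0])]
  q=W[:,:2]-O; X=q[:,0]*c+q[:,1]*s; Y=-q[:,0]*s+q[:,1]*c; Z=W[:,2]
  # shelf front in bands
  print(n)
  for y0 in np.arange(-.18,.18,.03):
    k=(Y>y0)&(Y<y0+.03)&(X>.05)&(X<.35)&(Z>.26)&(Z<.36)
    if k.sum()>5: 
      print(" y %.2f frontX p1 %.3f p5 %.3f  backX %.3f zmed %.3f zmax %.3f; tiles: x of z>.31: %s"%(y0,*np.percentile(X[k],[1,5,99]),np.median(Z[k]),Z[k].max(),np.percentile(X[k&(Z>.312)&(X<.2)],[2,50,98]) if (k&(Z>.312)&(X<.2)).sum()>2 else None))
  k=(X>.05)&(X<.35)&(Z>.28)&(Z<.31)
  print(" shelf Y ext",np.percentile(Y[k],[1,99]))
```

```text
top
 y -0.18 frontX p1 0.131 p5 0.137  backX 0.297 zmed 0.305 zmax 0.339; tiles: x of z>.31: [0.1883 0.1948 0.1986]
 y -0.15 frontX p1 0.120 p5 0.125  backX 0.297 zmed 0.306 zmax 0.355; tiles: x of z>.31: [0.1238 0.186  0.1995]
 y -0.12 frontX p1 0.121 p5 0.126  backX 0.297 zmed 0.306 zmax 0.352; tiles: x of z>.31: [0.1198 0.1296 0.1996]
 y -0.09 frontX p1 0.124 p5 0.132  backX 0.297 zmed 0.305 zmax 0.339; tiles: x of z>.31: [0.1235 0.1979 0.1999]
 y -0.06 frontX p1 0.120 p5 0.124  backX 0.297 zmed 0.306 zmax 0.340; tiles: x of z>.31: [0.1198 0.1248 0.1914]
 y -0.03 frontX p1 0.124 p5 0.131  backX 0.297 zmed 0.305 zmax 0.339; tiles: x of z>.31: [0.1198 0.1242 0.129 ]
 y 0.00 frontX p1 0.121 p5 0.125  backX 0.297 zmed 0.305 zmax 0.338; tiles: x of z>.31: [0.1227 0.1249 0.129 ]
 y 0.03 frontX p1 0.121 p5 0.127  backX 0.297 zmed 0.306 zmax 0.338; tiles: x of z>.31: [0.119  0.124  0.1997]
 y 0.06 frontX p1 0.124 p5 0.131  backX 0.297 zmed 0.305 zmax 0.337; tiles: x of z>.31: [0.124  0.1979 0.1997]
 y 0.09 frontX p1 0.120 p5 0.124  backX 0.297 zmed 0.306 zmax 0.337; tiles: x of z>.31: [0.
[... 892 characters left out ...]
0.1199 0.1257 0.1995]
 y 0.00 frontX p1 0.120 p5 0.123  backX 0.295 zmed 0.306 zmax 0.339; tiles: x of z>.31: [0.1218 0.1248 0.1998]
 y 0.03 frontX p1 0.120 p5 0.123  backX 0.296 zmed 0.306 zmax 0.337; tiles: x of z>.31: [0.1184 0.1248 0.1998]
 y 0.06 frontX p1 0.122 p5 0.125  backX 0.297 zmed 0.306 zmax 0.336; tiles: x of z>.31: [0.1228 0.1972 0.1999]
 y 0.09 frontX p1 0.119 p5 0.122  backX 0.297 zmed 0.306 zmax 0.335; tiles: x of z>.31: [0.1182 0.1255 0.1994]
 y 0.12 frontX p1 0.123 p5 0.126  backX 0.295 zmed 0.307 zmax 0.337; tiles: x of z>.31: [0.1226 0.1817 0.1992]
 y 0.15 frontX p1 0.130 p5 0.136  backX 0.296 zmed 0.302 zmax 0.309; tiles: x of z>.31: None
 shelf Y ext [-1.3154  0.169 ]
```

```bash
cat > plan.py <<'E'
from h import *
import sys,json
def az(R): return np.degrees(np.arctan2(R[1,0],R[0,0]))
def rz(a): c,s=np.cos(a),np.sin(a); return np.array([[c,-s,0],[s,c,0],[0,0,1]])
def plan(wps,pos=None,R=None):
    """wps: (x,y,z,azim_deg or None, nrows, opening)"""
    st=ctrl.state()
    pos=st["ee_pos"].copy() if pos is None else pos; R=st["tcp_rot"].copy() if R is None else R
    for (x,y,z,a,n,o) in wps:
        p0=pos.copy(); rows=[]
        tgt=np.array([x,y,z])
        da=0 if a is None else (a-az(R)+540)%360-180
        tt=-np.radians(da)   # tool z down
        for i in range(n):
            want=p0+(tgt-p0)*(i+1)/n
            sh=np.round(R.T@(want-pos)*100,1 if n>1 else 1)
            t=round(tt/n,3)
            rows.append([sh.tolist(),t,o]); pos=pos+R@sh/100; R=R@rz(t)
        print(json.dumps(rows)); print("  ->",pos.round(4),round(az(R),1))
    return pos,R
def rep():
    s=ctrl.state(); print("t %.2f pos %s az %.1f zdir %s F %s w %.4f q %s"%(s["t"],s["ee_pos"].round(4),az(s["tcp_rot"]),s["tcp_rot"][:,2].round(3),s["ft_force"].round(1),s["grip_width"],s["qpos"].round(2)))
E
python3 - <<'E'
from plan import *
plan([(.46,-.35,.26,70,7,0.55),(.52,0,.26,135,7,.55),(.53,.28,.22,191,6,.55)])
E
```

```text
[[[4.8, -2.5, -0.2], -0.131, 0.55], [[5.0, -1.9, -0.1], -0.131, 0.55], [[5.3, -1.3, -0.2], -0.131, 0.55], [[5.4, -0.5, -0.2], -0.131, 0.55], [[5.4, 0.2, -0.2], -0.131, 0.55], [[5.3, 0.9, -0.1], -0.131, 0.55], [[5.2, 1.6, -0.2], -0.131, 0.55]]
  -> [ 0.4604 -0.3497  0.26  ] 70.0
[[[5.0, -0.9, 0.0], -0.162, 0.55], [[5.1, -0.1, 0.0], -0.162, 0.55], [[5.0, 0.7, 0.0], -0.162, 0.55], [[4.8, 1.5, 0.0], -0.162, 0.55], [[4.5, 2.3, 0.0], -0.162, 0.55], [[4.1, 3.0, 0.0], -0.162, 0.55], [[3.6, 3.6, 0.0], -0.162, 0.55]]
  -> [5.197e-01 1.000e-04 2.603e-01] 135.0
[[[3.2, 3.4, 0.7], -0.163, 0.55], [[2.6, 3.9, 0.7], -0.163, 0.55], [[1.9, 4.3, 0.6], -0.163, 0.55], [[1.2, 4.5, 0.7], -0.163, 0.55], [[0.4, 4.6, 0.7], -0.163, 0.55], [[-0.3, 4.7, 0.7], -0.163, 0.55]]
  -> [0.5303 0.2804 0.2196] -169.0
```

```bash
python3 -m crank '[[[4.8,-2.5,-0.2],-0.13,0.55],[[5,-1.9,-0.1],-0.13,0.55],[[5.3,-1.3,-0.2],-0.13,0.55],[[5.4,-0.5,-0.2],-0.13,0.55],[[5.4,0.2,-0.2],-0.13,0.55],[[5.3,0.9,-0.1],-0.13,0.55],[[5.2,1.6,-0.2],-0.13,0.55]]' 40
python3 -m crank '[[[5,-0.9,0],-0.16,0.55],[[5.1,-0.1,0],-0.16,0.55],[[5,0.7,0],-0.16,0.55],[[4.8,1.5,0],-0.16,0.55],[[4.5,2.3,0],-0.16,0.55],[[4.1,3,0],-0.16,0.55],[[3.6,3.6,0],-0.16,0.55]]'
python3 - <<'E'
from plan import *
rep()
plan([(.51,.28,.24,191,6,.55)])
E
```

```text
t: 1.02
ee_pos: [0.4623, -0.3494, 0.2602]
tcp_rot: [[0.345, 0.939, -0.0], [0.939, -0.345, 0.0], [0.0, -0.0, -1.0]]
ft_force: [1.2, -0.8, 0.2]
grip_width: 0.0469
t: 1.9
ee_pos: [0.5252, -0.0002, 0.2603]
tcp_rot: [[-0.696, 0.718, -0.0], [0.718, 0.696, -0.0], [-0.0, -0.0, -1.0]]
ft_force: [0.4, -1.0, -0.1]
grip_width: 0.047
t 1.90 pos [ 5.252e-01 -2.000e-04  2.603e-01] az 134.1 zdir [-0. -0. -1.] F [ 0.4 -1.  -0.1] w 0.0470 q [-0.06  0.29  1.87 -0.    0.98 -0.83]
[[[3.5, 3.1, 0.3], -0.166, 0.55], [[3.0, 3.6, 0.4], -0.166, 0.55], [[2.4, 4.0, 0.3], -0.166, 0.55], [[1.6, 4.4, 0.4], -0.166, 0.55], [[0.9, 4.6, 0.3], -0.166, 0.55], [[0.1, 4.7, 0.3], -0.166, 0.55]]
  -> [0.51   0.2804 0.2403] -168.9
```

```bash
python3 -m crank '[[[3.5,3.1,0.3],-0.166,0.55],[[3,3.6,0.4],-0.166,0.55],[[2.4,4,0.3],-0.166,0.55],[[1.6,4.4,0.4],-0.166,0.55],[[0.9,4.6,0.3],-0.166,0.55],[[0.1,4.7,0.3],-0.166,0.55]]'
python3 - <<'E'
from fit import *
from plan import rep
rep()
st=ctrl.state(); s=ctrl.snapshot("wrist"); save(s,"w1.png")
import pickle; pickle.dump((st,s),open("w1.pkl","wb"))
W=cloud(s,st)
for c in [(.59,.30),(.449,.284)]: print(tile(W,np.array(c),.075))
E
```

```text
t: 2.65
ee_pos: [0.5111, 0.2803, 0.2401]
tcp_rot: [[-0.981, -0.194, -0.0], [-0.194, 0.981, -0.0], [0.0, -0.0, -1.0]]
ft_force: [1.1, -0.0, -0.5]
grip_width: 0.0471
t 2.65 pos [0.5111 0.2803 0.2401] az -168.8 zdir [-0. -0. -1.] F [ 1.1 -0.  -0.5] w 0.0471 q [ 0.45  0.4   1.76 -0.    0.98 -1.32]
(((593.368896484375, 298.3103942871094), (119.47921752929688, 66.05992889404297), 10.97353744506836), array([0.58946826, 0.29759054]), np.float64(10.79267316711312), np.float64(0.0349071210580245), 1882)
(((451.9767761230469, 281.142333984375), (119.62189483642578, 66.00675201416016), 1.446031928062439), array([0.4502115 , 0.28060561]), np.float64(1.5274634402426268), np.float64(0.03489573644783155), 2550)
```

View pics/w1.png

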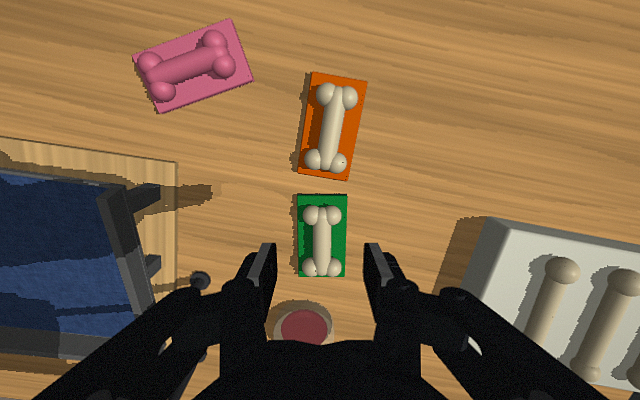

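The wrist picture shows the green tile at (322,235), orange at (333,125) and pink at (193,65), with the tray at the left. The fitted plates are 119.5 x 66 mm and the bone tops are at 34.9 mm, which matches the text.

Run:
```python
from plan import *
plan([(.5865,.2970,.08,191,4,.55),(.5865,.2970,.029,191,3,.55)])
```

```text
[[[-1.9, -0.1, 4.0], 0.003, 0.55], [[-1.9, -0.1, 4.0], 0.003, 0.55], [[-1.9, -0.1, 4.0], 0.003, 0.55], [[-1.9, -0.1, 4.0], 0.003, 0.55]]
  -> [0.5861 0.2965 0.0798] -168.9
[[[-0.0, 0.0, 1.7], 0.0, 0.55], [[-0.0, 0.0, 1.7], 0.0, 0.55], [[-0.0, 0.0, 1.7], 0.0, 0.55]]
  -> [0.5861 0.2967 0.0288] -168.9
```

```bash
python3 -m crank '[[[-1.9,-0.1,4],0.003,0.55],[[-1.9,-0.1,4],0,0.55],[[-1.9,-0.1,4],0,0.55],[[-1.9,-0.1,4],0,0.55],[[0,0,2],0,0.55],[[0,0,2],0,0.55],[[0,0,1],0,0.55]]'
python3 -m crank '[[[0,0,0],0,0],[[0,0,0],0,0],[[0,0,0],0,0],[[0,0,0],0,0]]' 40
python3 -m crank '[[[0,0,-1],0,0],[[0,0,-4],0,0],[[0,0,-5],0,0],[[0,0,-5],0,0]]'
```

```text
t: 3.58
ee_pos: [0.586, 0.2889, 0.0297]
tcp_rot: [[-0.983, -0.185, -0.001], [-0.185, 0.983, -0.0], [0.001, -0.0, -1.0]]
ft_force: [-0.1, -0.4, -0.1]
grip_width: 0.0473
t: 4.08
ee_pos: [0.5871, 0.2891, 0.031]
tcp_rot: [[-0.983, -0.185, 0.001], [-0.185, 0.983, 0.0], [-0.001, 0.0, -1.0]]
ft_force: [-1.7, -0.2, 4.7]
grip_width: 0.0236
t: 4.58
ee_pos: [0.5866, 0.2889, 0.1823]
tcp_rot: [[-0.983, -0.185, -0.0], [-0.185, 0.983, -0.0], [0.0, -0.0, -1.0]]
ft_force: [0.5, 0.8, -2.5]
grip_width: 0.0231
```

Run:
```python
from plan import *
rep(); rep()
s=ctrl.snapshot("wrist"); rep(); save(s,"w2.png"); save(ctrl.snapshot("side"),"side2.png",(180,100,420,340),2.5)
rep()
st=ctrl.state(); print(st["ft_force"])
```

```text
t 4.58 pos [0.5866 0.2889 0.1823] az -169.3 zdir [-0. -0. -1.] F [ 0.5  0.8 -2.5] w 0.0231 q [ 0.41  0.55  1.65 -0.    0.94 -1.35]
t 4.58 pos [0.5866 0.2889 0.1823] az -169.3 zdir [-0. -0. -1.] F [ 0.5  0.8 -2.5] w 0.0231 q [ 0.41  0.55  1.65 -0.    0.94 -1.35]
t 4.62 pos [0.5893 0.2901 0.1892] az -169.3 zdir [ 0.007  0.003 -1.   ] F [3.8 1.2 5.6] w 0.0230 q [ 0.41  0.54  1.64 -0.    0.95 -1.35]
t 4.67 pos [0.5896 0.2902 0.1867] az -169.3 zdir [ 0.008  0.004 -1.   ] F [-0.5 -0.3 -1.9] w 0.0233 q [ 0.41  0.55  1.65  0.    0.94 -1.35]
[-0.49645824 -0.26306728 -1.85071007]
```

View pics/w2.png

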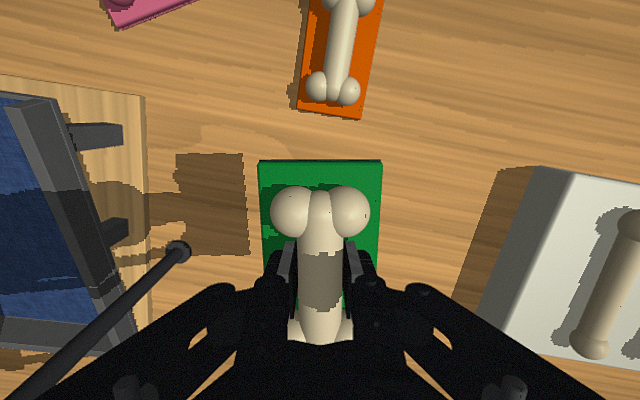

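View pics/side2.png

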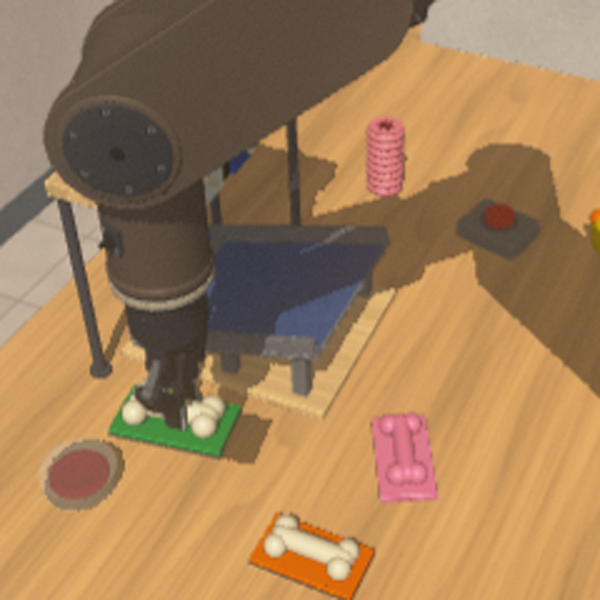

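The arm overshoots for a moment after each move, so I'll add rest rows. Green is held cleanly, seen in the wrist view at (320,240). Next I check the tray frame from the earlier wrist cloud and plan the transfer.

Run:
```python
from plan import *
import pickle
st,s=pickle.load(open("w1.pkl","rb"))
W=cloud(s,st); m=mask(s,"blue"); P=W[m]; P=P[~np.isnan(P[:,0])]; P=P[P[:,2]>.03]
for _ in range(4):
    A=np.c_[P[:,:2],np.ones(len(P))]; k=np.linalg.lstsq(A,P[:,2],rcond=None)[0]; r=P[:,2]-A@k; P=P[abs(r)<max(2*np.std(r),.003)]
print("plane",k,np.degrees(np.arctan(np.hypot(k[0],k[1]))),np.degrees(np.arctan2(k[1],k[0]))-180,len(P))
c,sn=np.cos(np.radians(2.7)),np.sin(np.radians(2.7)); O=np.array([.546,-.023])
q=P[:,:2]-O; X=q@[c,sn]; Y=q@[-sn,c]
for y in np.arange(-.06,.11,.03):
    kk=(Y>y)&(Y<y+.03)
    if kk.sum()>20: print("Y %.2f  X min %.4f"%(y,np.percentile(X[kk],0.5)))
for x in np.arange(0,.2,.04):
    kk=(X>x)&(X<x+.04)
    if kk.sum()>20: print("X %.2f  Y max %.4f"%(x,np.percentile(Y[kk],99.5)))
rep()
plan([(.575,.15,.215,187,4,0),(.575,-.058,.215,182.7,5,0),(.6027,-.0584,.16,182.7,4,0)])
```

```text
plane [-0.28046341  0.55388577  0.2543769 ] 31.83389331275 -63.144350383113505 19192
Y -0.06  X min 0.0973
Y -0.03  X min 0.0318
Y 0.00  X min 0.0025
Y 0.03  X min 0.0022
Y 0.06  X min 0.0022
Y 0.09  X min 0.0009
X 0.00  Y max 0.0994
X 0.04  Y max 0.0891
X 0.08  Y max 0.0890
X 0.12  Y max 0.0884
X 0.16  Y max 0.0885
t 4.67 pos [0.5896 0.2902 0.1867] az -169.3 zdir [ 0.008  0.004 -1.   ] F [-0.5 -0.3 -1.9] w 0.0233 q [ 0.41  0.55  1.65  0.    0.94 -1.35]
[[[1.0, -3.4, -0.7], 0.016, 0], [[0.9, -3.4, -0.7], 0.016, 0], [[0.9, -3.4, -0.8], 0.016, 0], [[0.9, -3.4, -0.7], 0.016, 0]]
  -> [0.5748 0.1499 0.2151] -173.0
[[[0.5, -4.1, -0.0], 0.015, 0], [[0.4, -4.2, -0.0], 0.015, 0], [[0.4, -4.1, -0.0], 0.015, 0], [[0.3, -4.2, -0.1], 0.015, 0], [[0.3, -4.1, 0.0], 0.015, 0]]
  -> [ 0.5749 -0.058   0.2153] -177.3
[[[-0.7, -0.0, 1.4], 0.0, 0], [[-0.7, -0.1, 1.4], 0.0, 0], [[-0.6, -0.0, 1.4], 0.0, 0], [[-0.7, -0.1, 1.4], 0.0, 0]]
  -> [ 0.6024 -0.0585  0.1595] -177.3
```

```bash
python3 -m crank '[[[1,-3.4,-0.7],0.016,0],[[0.9,-3.4,-0.7],0.016,0],[[0.9,-3.4,-0.8],0.016,0],[[0.9,-3.4,-0.7],0.016,0],[[0.5,-4.1,0],0.015,0],[[0.4,-4.2,0],0.015,0],[[0.4,-4.1,0],0.015,0],[[0.3,-4.2,-0.1],0.015,0]]'
python3 -m crank '[[[0.3,-4.1,0],0.015,0],[[0,0,0],0,0],[[-0.7,0,1.4],0,0],[[-0.7,0,1.4],0,0],[[-0.6,0,1.4],0,0],[[-0.3,0,0.7],0,0],[[0,0,0],0,0],[[0,0,0],0,0]]'
python3 - <<'E'
from plan import *
rep()
plan([(.6027,-.0584,.14,182.7,2,0)])
save(ctrl.snapshot("side"),"side3.png",(180,100,420,340),2.5)
E
```

```text
t: 5.68
ee_pos: [0.5723, -0.0193, 0.21]
tcp_rot: [[-0.998, -0.062, -0.001], [-0.062, 0.998, 0.0], [0.001, 0.0, -1.0]]
ft_force: [-0.4, -0.1, -2.2]
grip_width: 0.023
t: 6.68
ee_pos: [0.5955, -0.0579, 0.1615]
tcp_rot: [[-0.999, -0.047, 0.0], [-0.047, 0.999, -0.0], [-0.0, -0.0, -1.0]]
ft_force: [0.6, -0.6, -2.1]
grip_width: 0.0233
t 6.67 pos [ 0.5955 -0.0579  0.1615] az -177.3 zdir [ 0. -0. -1.] F [ 0.6 -0.6 -2.1] w 0.0233 q [-0.15  0.51  1.8  -0.    0.83 -1.77]
[[[-0.4, -0.0, 1.1], 0.0, 0], [[-0.3, -0.1, 1.1], 0.0, 0]]
  -> [ 0.6025 -0.0586  0.1395] -177.3
```

View pics/side3.png

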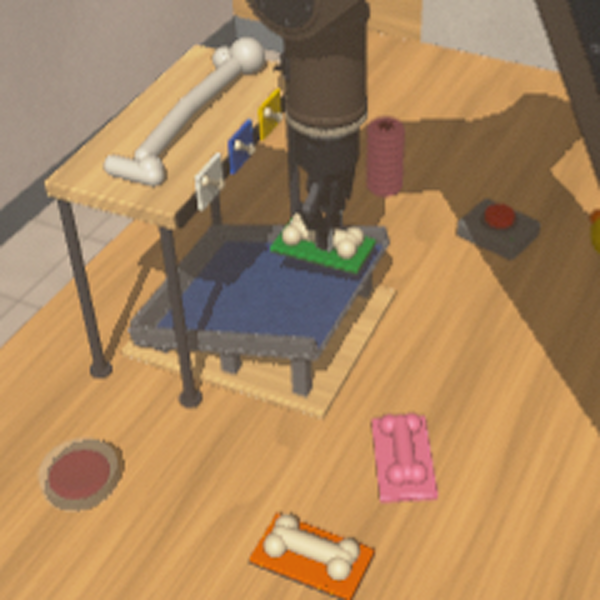

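The tile hangs level over the upper part of the tray at (325,250) in the crop, clear of the shelf tiles. I lower it and let it pivot onto the slope with a light grip.

```bash
python3 -m crank '[[[-0.4,0,1.1],0,0],[[-0.3,0,1],0,0],[[0,0,0.3],0,0],[[0,0,0],0,0]]' 20
python3 -m crank '[[[0,0,0.3],0,0],[[0,0,0.3],0,0],[[0,0,0.3],0,0]]'
python3 -m crank '[[[0,0,0.3],0,0],[[0,0,0.3],0,0],[[0,0,0],0,0]]'
python3 - <<'E'
from plan import *
rep()
save(ctrl.snapshot("side"),"side4.png",(260,150,380,270),5)
E
```

```text
t: 7.22
ee_pos: [0.6021, -0.0576, 0.1368]
tcp_rot: [[-0.999, -0.047, -0.001], [-0.047, 0.999, 0.0], [0.001, 0.0, -1.0]]
ft_force: [-0.5, -0.2, -2.9]
grip_width: 0.0234
t: 7.6
ee_pos: [0.6034, -0.0577, 0.1288]
tcp_rot: [[-0.999, -0.047, 0.002], [-0.047, 0.999, -0.0], [-0.002, -0.0, -1.0]]
ft_force: [4.5, 1.2, 8.2]
grip_width: 0.0232
t: 7.98
ee_pos: [0.605, -0.0578, 0.1235]
tcp_rot: [[-0.999, -0.047, 0.005], [-0.047, 0.999, -0.0], [-0.005, -0.001, -1.0]]
ft_force: [7.6, 1.5, 6.1]
grip_width: 0.0234
t 7.97 pos [ 0.605  -0.0578  0.1235] az -177.3 zdir [ 0.005 -0.    -1.   ] F [7.6 1.5 6.1] w 0.0234 q [-0.15  0.57  1.81  0.    0.76 -1.76]
```

View pics/side4.png

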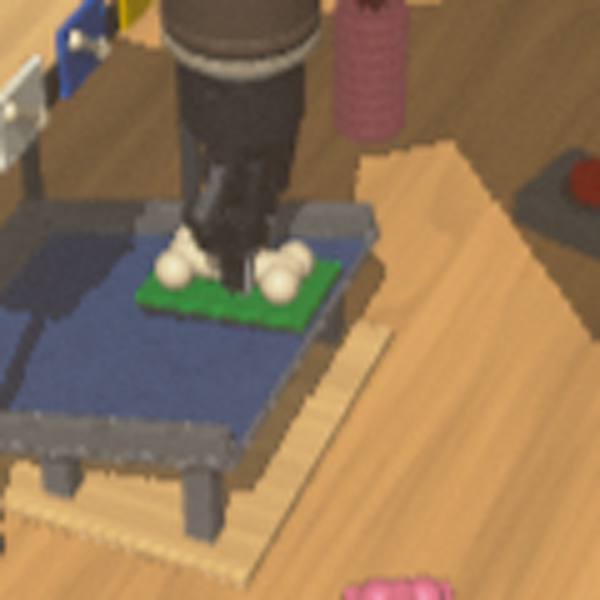

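The tile is rotating in the grip with its near edge on the felt, at about 9 N. I continue about 5 mm and then open.

```bash
python3 -m crank '[[[0,0,0.2],0,0],[[0,0,0.2],0,0],[[0,0,0.1],0,0],[[0,0,0],0,0]]'
python3 - <<'E'
from plan import *
rep()
save(ctrl.snapshot("side"),"side5.png",(260,150,380,270),5)
E
```

```text
t: 8.52
ee_pos: [0.6054, -0.0579, 0.1187]
tcp_rot: [[-0.999, -0.047, 0.006], [-0.047, 0.999, -0.001], [-0.006, -0.001, -1.0]]
ft_force: [9.7, 0.8, 8.2]
grip_width: 0.0234
t 8.53 pos [ 0.6054 -0.0579  0.1187] az -177.3 zdir [ 0.006 -0.001 -1.   ] F [9.7 0.8 8.2] w 0.0234 q [-0.15  0.57  1.81  0.    0.75 -1.76]
```

View pics/side5.png

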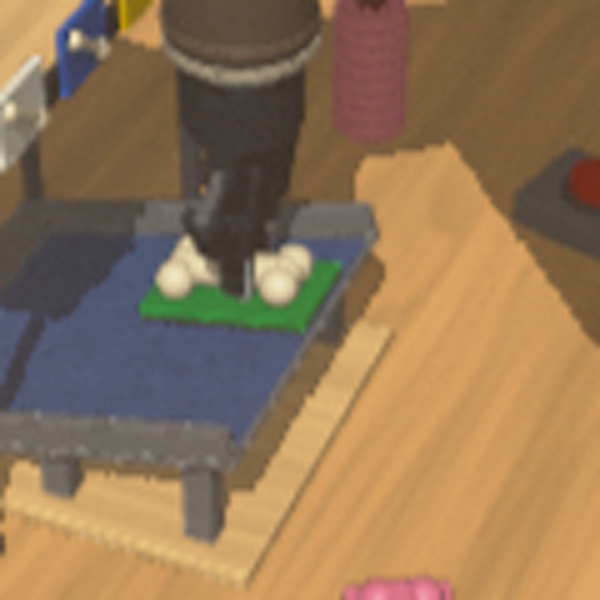

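```bash
python3 -m crank '[[[0,0,0],0,0.5],[[0,0,0],0,0.5],[[0,0,-1],0,0.5],[[0,0,-3],0,0.55],[[0,0,-4],0,0.55],[[0,0,-2],0,0.55],[[0,0,0],0,0.55]]'
python3 - <<'E'
from plan import *
rep()
save(ctrl.snapshot("side"),"side6.png",(260,150,380,270),5)
plan([(.50,.10,.215,None,4,.55),(.445,.281,.14,181.45,5,.55),(.445,.281,.029,181.45,5,.55)])
E
```

```text
t: 9.45
ee_pos: [0.6032, -0.0578, 0.2194]
tcp_rot: [[-0.999, -0.047, 0.003], [-0.047, 0.999, -0.0], [-0.003, -0.001, -1.0]]
ft_force: [-0.2, 0.5, -0.5]
grip_width: 0.0469
t 9.45 pos [ 0.6032 -0.0578  0.2194] az -177.3 zdir [ 0.003 -0.    -1.   ] F [-0.2  0.5 -0.5] w 0.0469 q [-0.15  0.45  1.73  0.    0.96 -1.76]
[[[2.4, 4.1, 0.1], -0.0, 0.55], [[2.4, 4.0, 0.0], -0.0, 0.55], [[2.3, 4.1, 0.1], -0.0, 0.55], [[2.4, 4.0, 0.1], -0.0, 0.55]]
  -> [0.5    0.0996 0.2149] -177.3
[[[0.9, 3.7, 1.5], 0.004, 0.55], [[1.0, 3.6, 1.5], 0.004, 0.55], [[0.9, 3.7, 1.5], 0.004, 0.55], [[1.0, 3.7, 1.5], 0.004, 0.55], [[1.0, 3.6, 1.5], 0.004, 0.55]]
  -> [0.445  0.2806 0.1398] -178.4
[[[0.0, 0.0, 2.2], 0.0, 0.55], [[0.0, 0.0, 2.2], 0.0, 0.55], [[0.0, 0.0, 2.3], 0.0, 0.55], [[0.0, 0.0, 2.2], 0.0, 0.55], [[0.0, 0.0, 2.2], 0.0, 0.55]]
  -> [0.4451 0.2806 0.0288] -178.4
```

View pics/side6.png

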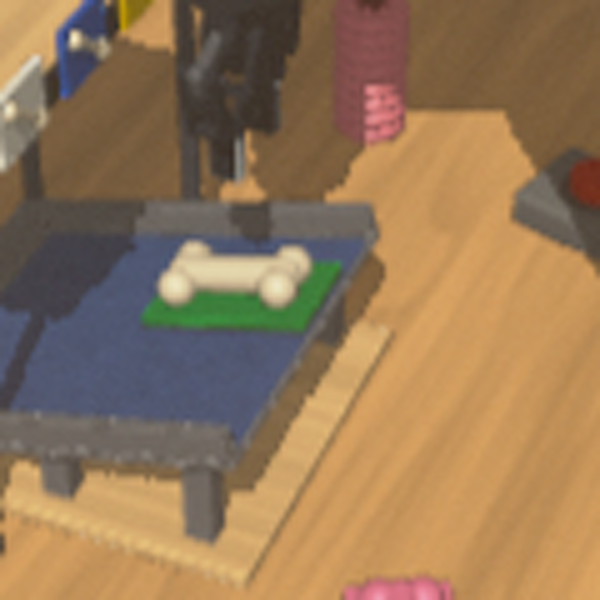

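Green lies flat on the slope, at (235,290) in the crop. Now orange.

```bash
python3 -m crank '[[[2.4,4.1,0.1],0,0.55],[[2.4,4,0],0,0.55],[[2.3,4.1,0.1],0,0.55],[[2.4,4,0.1],0,0.55],[[0.9,3.7,1],0.004,0.55],[[1,3.6,1],0.004,0.55],[[0.9,3.7,1],0.004,0.55],[[1,3.7,1],0.004,0.55]]'
python3 -m crank '[[[1,3.6,1],0.004,0.55],[[0,0,1],0,0.55],[[0,0,0],0,0.55],[[0,0,0],0,0.55]]'
python3 - <<'E'
from fit import *
from plan import *
rep()
st=ctrl.state(); s=ctrl.snapshot("wrist"); save(s,"w3.png")
W=cloud(s,st); print(tile(W,np.array([.452,.281]),.075))
plan([(.445,.281,.029,181.45,4,.55)])
E
```

```text
t: 10.5
ee_pos: [0.4548, 0.2459, 0.1732]
tcp_rot: [[-1.0, -0.031, -0.001], [-0.031, 1.0, -0.001], [0.001, -0.001, -1.0]]
ft_force: [1.3, 0.4, 0.9]
grip_width: 0.047
t: 11.0
ee_pos: [0.4449, 0.2798, 0.1542]
tcp_rot: [[-1.0, -0.026, -0.0], [-0.026, 1.0, -0.0], [0.0, -0.0, -1.0]]
ft_force: [0.3, -0.4, 0.6]
grip_width: 0.0471
t 11.00 pos [0.4449 0.2798 0.1542] az -178.5 zdir [-0. -0. -1.] F [ 0.3 -0.4  0.6] w 0.0471 q [ 0.5   0.43  1.97 -0.    0.74 -1.09]
(((451.37286376953125, 281.1715087890625), (118.53762817382812, 66.08404541015625), 1.5979419946670532), array([0.44744975, 0.28100949]), np.float64(1.4254755434992814), np.float64(0.0347447034766977), 3650)
[[[0.0, 0.0, 3.1], 0.0, 0.55], [[0.0, 0.1, 3.2], 0.0, 0.55], [[0.0, -0.0, 3.1], 0.0, 0.55], [[0.0, 0.0, 3.1], 0.0, 0.55]]
  -> [0.445  0.2809 0.0295] -178.5
```

View pics/w3.png

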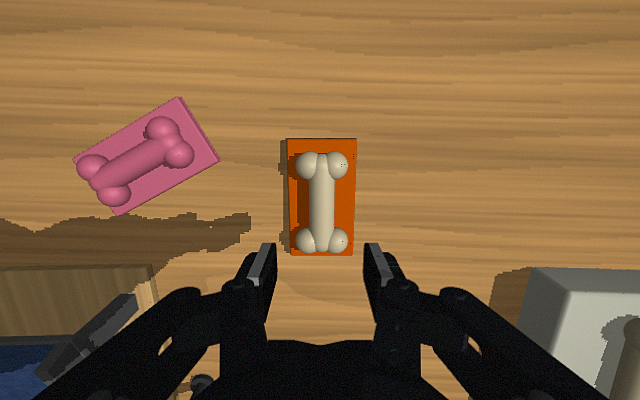

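The orange tile at (320,197) is centred between the fingers, and the pink one is well clear at (145,155). I descend and grip.

```bash
python3 -m crank '[[[0,0.1,3.1],0,0.55],[[0,0,3.2],0,0.55],[[0,0,3.1],0,0.55],[[0,0,2.1],0,0.55],[[0,0,1],0,0.55],[[0,0,0],0,0.55]]'
python3 -m crank '[[[0,0,0],0,0],[[0,0,0],0,0],[[0,0,0],0,0],[[0,0,0],0,0]]' 40
python3 -m crank '[[[0,0,-1],0,0],[[0,0,-4],0,0],[[0,0,-5],0,0],[[0,0,-5],0,0],[[0,0,-3],0,0],[[0,0,-1],0,0],[[0,0,0],0,0]]'
python3 - <<'E'
from plan import *
rep()
# target X=.055,Y=+.038
c,s=np.cos(np.radians(2.7)),np.sin(np.radians(2.7)); g=np.array([.546,-.023])+.055*np.array([c,s])+.038*np.array([-s,c]); print(g)
plan([(.50,.19,.215,182,4,0),(.57,g[1],.215,182.7,4,0),(g[0],g[1],.14,182.7,4,0)])
E
```

```text
t: 11.8
ee_pos: [0.4448, 0.2813, 0.0293]
tcp_rot: [[-1.0, -0.027, -0.0], [-0.027, 1.0, -0.0], [0.0, -0.0, -1.0]]
ft_force: [-0.2, -0.6, -0.1]
grip_width: 0.0473
t: 12.3
ee_pos: [0.4453, 0.2819, 0.0303]
tcp_rot: [[-1.0, -0.027, 0.001], [-0.027, 1.0, 0.001], [-0.001, 0.001, -1.0]]
ft_force: [-0.2, -2.0, 8.3]
grip_width: 0.0233
t: 13.18
ee_pos: [0.4446, 0.2816, 0.2194]
tcp_rot: [[-1.0, -0.027, 0.001], [-0.027, 1.0, 0.0], [-0.001, 0.0, -1.0]]
ft_force: [-0.2, -0.3, -2.9]
grip_width: 0.0234
t 13.18 pos [0.4446 0.2816 0.2194] az -178.4 zdir [ 0.001  0.    -1.   ] F [-0.2 -0.3 -2.9] w 0.0234 q [ 0.51  0.34  1.91  0.    0.89 -1.09]
[0.5991489  0.01754867]
[[[-1.3, -2.3, 0.1], -0.002, 0], [[-1.3, -2.4, 0.1], -0.002, 0], [[-1.4, -2.3, 0.1], -0.002, 0], [[-1.3, -2.3, 0.1], -0.002, 0]]
  -> [0.5004 0.1903 0.2154] -178.0
[[[-1.6, -4.4, 0.0], -0.003, 0], [[-1.6, -4.4, 0.0], -0.003, 0], [[-1.5, -4.3, 0.0], -0.003, 0], [[-1.6, -4.4, 0.0], -0.003, 0]]
  -> [0.5703 0.0179 0.2154] -177.3
[[[-0.7, -0.0, 1.9], 0.0, 0], [[-0.7, -0.1, 1.9], 0.0, 0], [[-0.8, -0.0, 1.9], 0.0, 0], [[-0.7, -0.1, 1.8], 0.0, 0]]
  -> [0.5994 0.0173 0.1404] -177.3
```

```bash
python3 -m crank '[[[-1.3,-2.3,0.1],-0.002,0],[[-1.3,-2.4,0.1],-0.002,0],[[-1.4,-2.3,0.1],-0.002,0],[[-1.3,-2.3,0.1],-0.002,0],[[-1.6,-4.4,0],-0.003,0],[[-1.6,-4.4,0],-0.003,0],[[-1.5,-4.3,0],-0.003,0],[[-1.6,-4.4,0],-0.003,0]]'
python3 -m crank '[[[0,0,0],0,0],[[-0.7,0,1.9],0,0],[[-0.7,0,1.9],0,0],[[-0.8,0,1.9],0,0],[[-0.7,0,1.6],0,0],[[0,0,0],0,0],[[0,0,0],0,0]]' 20
python3 - <<'E'
from plan import *
rep()
save(ctrl.snapshot("side"),"side7.png",(240,130,380,270),4)
plan([(.5991,.0175,.137,182.7,1,0)])
E
```

```text
t: 14.18
ee_pos: [0.5698, 0.0165, 0.2133]
tcp_rot: [[-0.999, -0.047, -0.003], [-0.047, 0.999, 0.0], [0.003, 0.0, -1.0]]
ft_force: [0.0, 0.3, -3.0]
grip_width: 0.0233
t: 15.05
ee_pos: [0.5994, 0.0194, 0.1425]
tcp_rot: [[-0.999, -0.047, 0.0], [-0.047, 0.999, 0.0], [-0.0, 0.0, -1.0]]
ft_force: [-0.5, 0.2, -1.8]
grip_width: 0.0232
t 15.05 pos [0.5994 0.0194 0.1425] az -177.3 zdir [ 0.  0. -1.] F [-0.5  0.2 -1.8] w 0.0232 q [-0.02  0.53  1.81  0.    0.8  -1.64]
[[[0.1, -0.2, 0.6], 0.0, 0]]
  -> [0.5986 0.0173 0.1369] -177.3
```

View pics/side7.png

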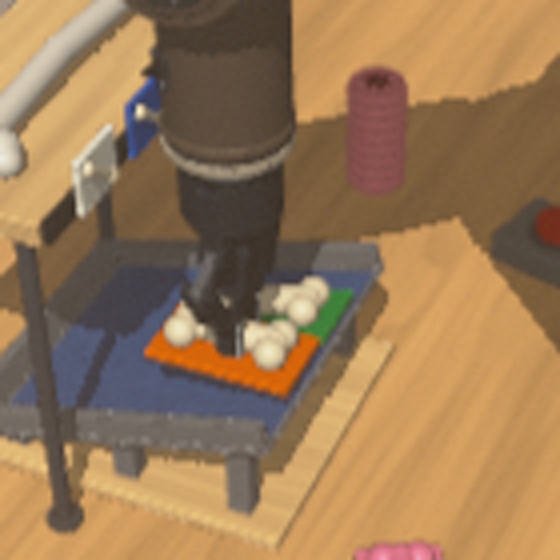

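Orange is above its place beside green, at (235,345) in the crop. I lower it the same way.

```bash
python3 -m crank '[[[0,-0.1,0.6],0,0],[[0,0,0.3],0,0],[[0,0,0.3],0,0],[[0,0,0.3],0,0]]' 20
python3 -m crank '[[[0,0,0.3],0,0],[[0,0,0.3],0,0],[[0,0,0.3],0,0],[[0,0,0],0,0]]'
python3 - <<'E'
from plan import *
rep()
E
```

```text
t: 15.6
ee_pos: [0.6006, 0.0183, 0.1279]
tcp_rot: [[-0.999, -0.047, 0.003], [-0.047, 0.999, 0.0], [-0.003, -0.0, -1.0]]
ft_force: [4.8, 0.4, 7.2]
grip_width: 0.0232
t: 16.1
ee_pos: [0.6022, 0.0183, 0.1195]
tcp_rot: [[-0.999, -0.047, 0.006], [-0.047, 0.999, 0.0], [-0.006, -0.0, -1.0]]
ft_force: [8.9, -0.1, 6.5]
grip_width: 0.0229
t 16.10 pos [0.6022 0.0183 0.1195] az -177.3 zdir [ 0.006  0.    -1.   ] F [ 8.9 -0.1  6.5] w 0.0229 q [-0.02  0.57  1.82  0.    0.75 -1.64]
```

```bash
python3 -m crank '[[[0,0,0],0,0.5],[[0,0,0],0,0.5],[[0,0,-1],0,0.5],[[0,0,-3],0,0.55],[[0,0,-4],0,0.55],[[0,0,-2],0,0.55],[[0.2,0,0],0,0.55],[[0,0,0],0,0.55]]'
python3 - <<'E'
from plan import *
rep()
st=ctrl.state(); s=ctrl.snapshot("wrist"); save(s,"w4.png")
import pickle; pickle.dump((st,s),open("w4.pkl","wb"))
t=ctrl.snapshot("top"); save(t,"top4.png",(240,120,400,240),4); save(ctrl.snapshot("side"),"side8.png",(240,130,380,270),4)
E
```

```text
t: 17.1
ee_pos: [0.5968, 0.0182, 0.218]
tcp_rot: [[-0.999, -0.047, -0.001], [-0.047, 0.999, 0.0], [0.001, 0.0, -1.0]]
ft_force: [0.3, -0.2, -0.1]
grip_width: 0.047
t 17.10 pos [0.5968 0.0182 0.218 ] az -177.3 zdir [-0.001  0.    -1.   ] F [ 0.3 -0.2 -0.1] w 0.0470 q [-0.02  0.44  1.75  0.    0.95 -1.64]
```

View pics/w4.png

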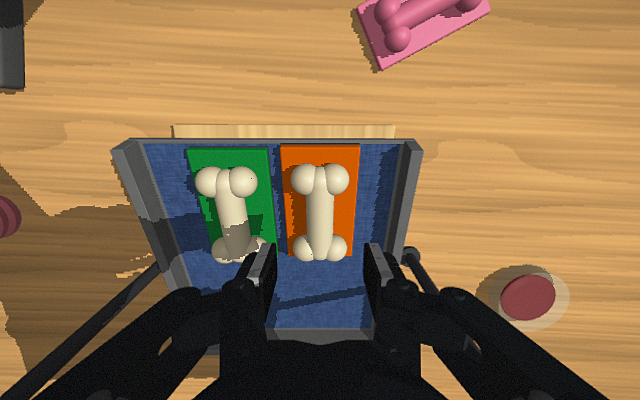

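View pics/side8.png

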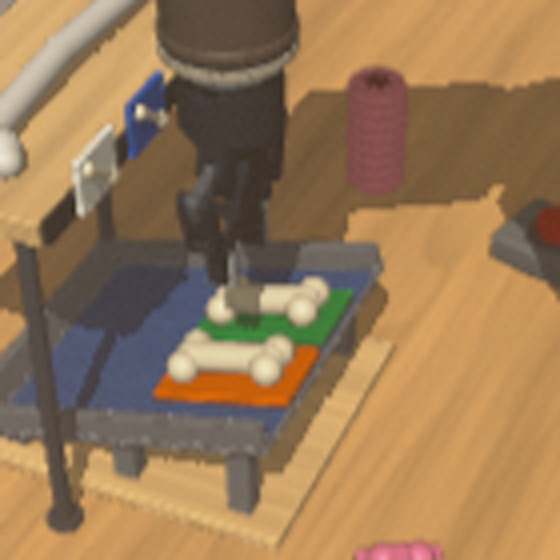

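Both tiles lie on the tray, green at (230,205) and orange at (320,205) in the wrist view, aligned lengthways. I measure them in the tray frame.

```bash
cat > tray.py <<'E'
from h import *
YAW=np.radians(2.7); O=np.array([.546,-.023,.102]); TH=np.radians(16)
c,s=np.cos(YAW),np.sin(YAW)
ex=np.array([np.cos(TH)*c,np.cos(TH)*s,-np.sin(TH)]); ey=np.array([-s,c,0]); ez=np.cross(ex,ey)
RT=np.c_[ex,ey,ez]
def totray(W): return (W-O)@RT
def tiles(sn,st=None,verbose=True):
    T=totray(cloud(sn,st)); ok=~np.isnan(T[...,0])&(T[...,0]>-.03)&(T[...,0]<.265)&(abs(T[...,1])<.105)&(T[...,2]>.004)&(T[...,2]<.014)
    for n in ["green","orange"]:
        m=mask(sn,n)&ok; P=T[m]
        if len(P)<50: print(n,"few",len(P)); continue
        r=cv2.minAreaRect(P[:,:2].astype(np.float32)*1000)
        print(n,len(P),"rect",np.round(r[0],1),np.round(r[1],1),round(r[2],1),"zmed %.1f"%(np.median(P[:,2])*1000),"x",(np.percentile(P[:,0],[.5,99.5])*1000).round(1),"y",(np.percentile(P[:,1],[.5,99.5])*1000).round(1))
    B=T[mask(sn,"blue")&(abs(T[...,2])<.006)&(abs(T[...,1])<.12)&(T[...,0]>-.01)&(T[...,0]<.27)]
    if len(B)>200:
        A=np.c_[B[:,:2],np.ones(len(B))]; k=np.linalg.lstsq(A,B[:,2],rcond=None)[0]
        print("felt in tray frame: z0 %.1f mm slopes %s ; x %s y %s"%(k[2]*1000,k[:2].round(4),(np.percentile(B[:,0],[.2,99.8])*1000).round(1),(np.percentile(B[:,1],[.2,99.8])*1000).round(1)))
E
python3 - <<'E'
from tray import *
import pickle
st,sn=pickle.load(open("w4.pkl","rb")); tiles(sn,st)
T=totray(cloud(sn,st)); 
# side walls: points 10..22mm above floor, |y|>.1
for sg in (1,-1):
    k=(sg*T[...,1]>.095)&(sg*T[...,1]<.14)&(T[...,2]>.008)&(T[...,2]<.018)&(T[...,0]>0)&(T[...,0]<.1)
    P=T[k]; 
    if len(P)>20: print(sg,len(P),"inner y med %.4f"%np.median(P[:,1]), np.polyfit(P[:,0],P[:,1],1))
E
```

```text
green 3868 rect [ 62.1 -37.6] [ 65.7 118.6] 89.9 zmed 9.6 x [  3.2 106.9] y [-69.9  -4.9]
orange 572 rect [59.6 38.4] [ 65.4 118.9] 89.9 zmed 9.5 x [  0.4 118.6] y [ 5.8 71. ]
felt in tray frame: z0 0.3 mm slopes [-0.0004 -0.0002] ; x [  1.7 254.8] y [-108.5  104.8]
1 358 inner y med 0.1081 [-0.00132947  0.1081132 ]
-1 758 inner y med -0.1118 [-0.00841409 -0.11139059]
```

The tiles are square to the tray, with centres at (62,-38) and (60,+38) mm, plates flat on the felt and about 10 mm between them. Rows can't tilt the tool directly. I'll go high over the tray and reach past the arm's limit to see whether the tool leans and whether the lean stays.

```bash
python3 -m crank '[[[0.5,0,-4],0,0.4],[[0,0,-6],0,0.4],[[0,0,-6],0,0.4],[[0,0,-6],0,0.4],[[-4,0,-6],0,0.4],[[-6,0,-3],0,0.4],[[-6,0,0],0,0.4],[[-6,0,0],0,0.4]]'
python3 - <<'E'
from plan import *
rep()
E
python3 -m crank '[[[-6,0,0],0,0.4],[[-6,0,0],0,0.4],[[0,0,0],0,0.4]]'
python3 - <<'E'
from plan import *
rep()
E
```

```text
t: 18.25
ee_pos: [0.7989, 0.0277, 0.518]
tcp_rot: [[-0.999, -0.047, -0.0], [-0.047, 0.999, 0.0], [0.0, 0.0, -1.0]]
ft_force: [1.0, -0.7, 0.9]
grip_width: 0.0344
t 18.25 pos [0.7989 0.0277 0.518 ] az -177.3 zdir [-0.  0. -1.] F [ 1.  -0.7  0.9] w 0.0344 q [-0.    0.65  0.68  0.    1.82 -1.62]
t: 18.62
ee_pos: [0.8785, 0.0313, 0.5043]
tcp_rot: [[-0.999, -0.047, 0.008], [-0.047, 0.999, 0.001], [-0.008, 0.0, -1.0]]
ft_force: [0.3, 0.5, -0.9]
grip_width: 0.034
t 18.62 pos [0.8785 0.0313 0.5043] az -177.3 zdir [ 0.008  0.001 -1.   ] F [ 0.3  0.5 -0.9] w 0.0340 q [ 0.    0.88  0.26  0.    2.   -1.62]
```

```bash
python3 -m crank '[[[-6,0,0],0,0.4],[[-6,0,0],0,0.4],[[0,0,0],0,0.4]]'
python3 -m crank '[[[-6,0,-6],0,0.4],[[-6,0,-6],0,0.4],[[0,0,0],0,0.4]]'
python3 - <<'E'
from plan import *
rep()
E
```

```text
t: 19.0
ee_pos: [0.9257, 0.0344, 0.4725]
tcp_rot: [[-0.996, -0.047, 0.081], [-0.047, 0.999, 0.003], [-0.082, -0.001, -0.997]]
ft_force: [-0.5, 0.5, 0.4]
grip_width: 0.0346
t: 19.38
ee_pos: [0.9261, 0.0353, 0.5312]
tcp_rot: [[-0.984, -0.047, 0.175], [-0.047, 0.999, 0.006], [-0.175, -0.002, -0.985]]
ft_force: [-0.4, 0.9, 0.2]
grip_width: 0.0343
t 19.38 pos [0.9261 0.0353 0.5312] az -177.3 zdir [ 0.175  0.006 -0.985] F [-0.4  0.9  0.2] w 0.0343 q [ 0.    0.86  0.23  0.01  1.87 -1.61]
```

It works. The tool now leans 10 degrees with the hand towards the robot, and it stays so. I continue to about 28 degrees.

```bash
python3 -m crank '[[[-6,0,-6],0,0.4],[[-6,0,-6],0,0.4],[[0,0,0],0,0.4]]'
python3 -m crank '[[[-6,0,-6],0,0.4],[[-6,0,-6],0,0.4],[[0,0,0],0,0.4]]'
python3 - <<'E'
from plan import *
rep()
E
```

```text
t: 19.75
ee_pos: [0.9234, 0.036, 0.5813]
tcp_rot: [[-0.966, -0.047, 0.253], [-0.046, 0.999, 0.009], [-0.253, -0.003, -0.968]]
ft_force: [-0.4, 0.6, -0.8]
grip_width: 0.0342
t: 20.12
ee_pos: [0.9155, 0.0364, 0.6355]
tcp_rot: [[-0.943, -0.047, 0.33], [-0.045, 0.999, 0.012], [-0.33, -0.003, -0.944]]
ft_force: [0.6, -0.1, 0.3]
grip_width: 0.0342
t 20.12 pos [0.9155 0.0364 0.6355] az -177.3 zdir [ 0.33   0.012 -0.944] F [ 0.6 -0.1  0.3] w 0.0342 q [ 0.    0.75  0.23  0.01  1.82 -1.61]
```

```bash
python3 -m crank '[[[-6,0,-6],0,0.4],[[-6,0,-6],0,0.4],[[0,0,0],0,0.4]]'
python3 - <<'E'
from plan import *
rep()
E
```

```text
t: 20.5
ee_pos: [0.9027, 0.0366, 0.6917]
tcp_rot: [[-0.913, -0.047, 0.405], [-0.044, 0.999, 0.015], [-0.405, -0.004, -0.914]]
ft_force: [0.0, 0.3, 0.4]
grip_width: 0.0344
t 20.50 pos [0.9027 0.0366 0.6917] az -177.2 zdir [ 0.405  0.015 -0.914] F [0.  0.3 0.4] w 0.0344 q [ 0.    0.7   0.23  0.02  1.79 -1.61]
```

The tool now leans 24 degrees, which clears the shelf by about 35 mm at the end of the push. I fit the arm's reach from recorded joints to check the push poses.

```bash
cat > reach.py <<'E'
import numpy as np
from scipy.optimize import least_squares
D=[(.4809,1.5969,1.0651,.6497,.2477),(.40,1.76,.98,.5829,.2401),(.43,1.97,.74,.5256,.1542),(.65,.68,1.82,.7994,.518),(.70,.23,1.79,.9034,.6917),(.86,.23,1.87,.9268,.5312),(.29,1.87,.98,.5252,.2603)]
def fk(p,q2,q3,q5):
    L1,L2,h,d,r0,off=p; a=q2+q3; b=a+q5
    return np.array([r0+L1*np.sin(q2)+L2*np.sin(a+off)+d*np.sin(b), h+L1*np.cos(q2)+L2*np.cos(a+off)+d*np.cos(b)])
f=lambda p: np.concatenate([fk(p,*x[:3])-x[3:] for x in D])
sol=least_squares(f,[.45,.4,.3,.28,0,0]); P=sol.x
def ik(r,z,lean):
    g=lambda q:np.r_[fk(P,*q)-[r,z],(q.sum()-(np.pi-lean))]
    s=least_squares(g,[.5,1.7,.6],bounds=([-.82,.23,.09],[2.05,2.67,2.69])); return s.x,np.abs(s.fun).max()
E
python3 - <<'E'
from reach import *
from tray import *
print(P.round(4),np.abs(sol.fun).max())
L=np.arctan2(.405,.914); print(np.degrees(L))
for p in [(-.03,-.0376,.08),(-.02,-.0376,.06),(-.02,-.0376,.0344),(.128,-.0376,.0344),(-.02,.0384,.0344),(.1287,.038,.0344)]:
    w=O+RT@np.array(p); print(p,w.round(4),ik(np.hypot(w[0],w[1]),w[2],L))
print(ik(np.hypot(.456,.334),.06,L))
E
```

```text
[ 0.6117  0.4489  0.2974  0.349  -0.0101  0.0644] 0.0038819026387171274
23.89847787236127
(-0.03, -0.0376, 0.08) [ 0.541  -0.0609  0.1872] (array([0.28408049, 2.22470529, 0.21569976]), np.float64(3.1107894038484574e-12))
(-0.02, -0.0376, 0.06) [ 0.5451 -0.0607  0.1652] (array([0.32981567, 2.23769193, 0.15697794]), np.float64(1.0879320999634956e-08))
(-0.02, -0.0376, 0.0344) [ 0.538  -0.061   0.1406] (array([0.3676634 , 2.26830521, 0.09      ]), np.float64(0.0024234983644782215))
(0.128, -0.0376, 0.0344) [ 0.6801 -0.0543  0.0998] (array([0.5743777 , 1.99409613, 0.15601171]), np.float64(1.4918807855757166e-10))
(-0.02, 0.0384, 0.0344) [0.5345 0.0149 0.1406] (array([0.35812158, 2.27887128, 0.09      ]), np.float64(0.004155148378790469))
(0.1287, 0.038, 0.0344) [0.6773 0.0212 0.0996] (array([0.57044935, 2.00490273, 0.14913344]), np.float64(7.354696157646501e-10))
(array([0.48778123, 2.17703467, 0.09      ]), np.float64(0.0432511923998547))
```

Run:
```python
from plan import *
rep()
plan([(.70,0,.60,None,4,.1),(.55,-.06,.38,None,5,.1),(.548,-.0607,.20,None,5,.1)])
```

```text
t 20.50 pos [0.9027 0.0366 0.6917] az -177.2 zdir [ 0.405  0.015 -0.914] F [0.  0.3 0.4] w 0.0344 q [ 0.    0.7   0.23  0.02  1.79 -1.61]
[[[5.6, -0.7, 0.0], -0.0, 0.1], [[5.6, -0.6, 0.1], -0.0, 0.1], [[5.6, -0.7, -0.0], -0.0, 0.1], [[5.6, -0.7, 0.0], -0.0, 0.1]]
  -> [ 6.998e-01 -3.000e-04  6.000e-01] -177.2
[[[4.6, -1.0, 2.8], -0.0, 0.1], [[4.5, -1.1, 2.8], -0.0, 0.1], [[4.6, -1.0, 2.8], -0.0, 0.1], [[4.6, -1.0, 2.8], -0.0, 0.1], [[4.6, -1.1, 2.8], -0.0, 0.1]]
  -> [ 0.5498 -0.0601  0.3794] -177.2
[[[1.5, 0.0, 3.3], -0.0, 0.1], [[1.5, 0.0, 3.2], -0.0, 0.1], [[1.5, 0.0, 3.3], -0.0, 0.1], [[1.5, 0.0, 3.3], -0.0, 0.1], [[1.4, 0.0, 3.2], -0.0, 0.1]]
  -> [ 0.5483 -0.0609  0.2004] -177.2
```

```bash
python3 -m crank '[[[5.6,-0.7,0],0,0.1],[[5.6,-0.7,0],0,0.1],[[5.6,-0.7,0],0,0.1],[[5.6,-0.7,0],0,0.1],[[4.6,-1,2.8],0,0.1],[[4.6,-1,2.8],0,0.1],[[4.6,-1,2.8],0,0.1],[[4.6,-1,2.8],0,0.1]]'
python3 -m crank '[[[4.6,-1.1,2.8],0,0.1],[[1.5,0,3.3],0,0.1],[[1.5,0,3.2],0,0.1],[[1.5,0,3.3],0,0.1],[[1,0,2],0,0.1],[[0,0,0],0,0.1],[[0,0,0],0,0.1]]'
python3 - <<'E'
from plan import *
from tray import totray
rep(); st=ctrl.state(); print(totray(st["ee_pos"]).round(4), np.degrees(np.arctan2(st["tcp_rot"][0,2],-st["tcp_rot"][2,2])))
s=ctrl.snapshot("wrist"); save(s,"w5.png")
E
```

```text
t: 21.5
ee_pos: [0.6342, -0.0394, 0.4486]
tcp_rot: [[-0.915, -0.047, 0.401], [-0.045, 0.999, 0.015], [-0.402, -0.004, -0.916]]
ft_force: [0.8, -1.0, 0.3]
grip_width: 0.0087
t: 22.38
ee_pos: [0.6022, -0.0524, 0.276]
tcp_rot: [[-0.915, -0.047, 0.401], [-0.045, 0.999, 0.015], [-0.401, -0.004, -0.916]]
ft_force: [-0.5, 0.5, 0.4]
grip_width: 0.009
t 22.38 pos [ 0.6022 -0.0524  0.276 ] az -177.2 zdir [ 0.401  0.015 -0.916] F [-0.5  0.5  0.4] w 0.0090 q [-0.19  0.22  2.01  0.19  0.51 -1.95]
[ 0.0047 -0.032   0.1823] 23.637113860530736
```

View pics/w5.png

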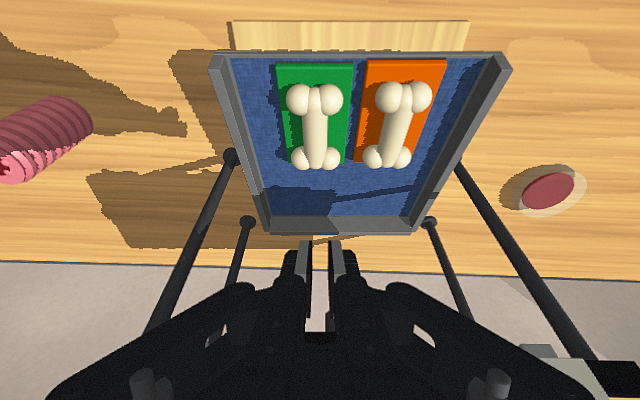

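The leaned view shows both tiles (green near (315,110), orange near (400,115)) and the whole felt down to the back stop at about (325,235). I position behind green.

Run:
```python
from plan import *
from tray import *
rep(); a=O+RT@np.array([-.03,-.0376,.12]); b=O+RT@np.array([-.025,-.0376,.055]); 
print(a,b)
plan([(*a,None,4,.1),(*b,None,3,.1)])
```

```text
t 22.43 pos [ 0.6022 -0.0525  0.2762] az -177.2 zdir [ 0.401  0.015 -0.916] F [ 0.  -1.   0.2] w 0.0086 q [-0.19  0.22  2.01  0.19  0.51 -1.95]
[ 0.55200513 -0.06035859  0.22562052] [ 0.53890956 -0.06097616  0.16176033]
[[[1.7, -0.1, 0.7], -0.0, 0.1], [[1.6, -0.2, 0.6], -0.0, 0.1], [[1.7, -0.1, 0.7], -0.0, 0.1], [[1.7, -0.1, 0.6], -0.0, 0.1]]
  -> [ 0.5516 -0.0601  0.2255] -177.2
[[[1.2, -0.0, 1.8], -0.0, 0.1], [[1.3, -0.0, 1.7], -0.0, 0.1], [[1.2, -0.0, 1.8], -0.0, 0.1]]
  -> [ 0.539  -0.0609  0.1621] -177.2
```

```bash
python3 -m crank '[[[1.7,-0.1,0.6],0,0.1],[[1.7,-0.2,0.6],0,0.1],[[1.7,-0.1,0.7],0,0.1],[[1.7,-0.1,0.6],0,0.1],[[1.2,0,1.8],0,0.1],[[1.2,0,1.7],0,0.1],[[1.2,0,1.8],0,0.1],[[0,0,0],0,0.1]]'
python3 - <<'E'
from plan import *
from tray import *
rep(); st=ctrl.state(); R=st["tcp_rot"]; print(totray(st["ee_pos"]).round(4), "lean",np.degrees(np.arctan2(R[0,2],-R[2,2])))
tz=RT.T@R[:,2]; tx=RT.T@R[:,0]; p=totray(st["ee_pos"]); print("z",tz.round(3),"x",tx.round(3),"front corner",(p+.020*tz-.011*tx).round(4),"rear",(p+.020*tz+.011*tx).round(4))
s=ctrl.snapshot("side"); save(s,"side9.png",(240,130,380,270),4)
E
```

```text
t: 23.42
ee_pos: [0.5373, -0.0606, 0.1613]
tcp_rot: [[-0.916, -0.047, 0.398], [-0.044, 0.999, 0.016], [-0.399, -0.003, -0.917]]
ft_force: [-0.6, -0.5, 0.5]
grip_width: 0.0085
t 23.43 pos [ 0.5373 -0.0606  0.1613] az -177.3 zdir [ 0.398  0.016 -0.917] F [-0.6 -0.5  0.5] w 0.0085 q [-0.24  0.33  2.26  0.62  0.19 -2.44]
[-0.0264 -0.0372  0.0541] lean 23.484436944505358
z [ 0.636 -0.003 -0.772] x [-0.772 -0.001 -0.636] front corner [-0.0052 -0.0372  0.0457] rear [-0.0222 -0.0372  0.0317]
```

View pics/side9.png

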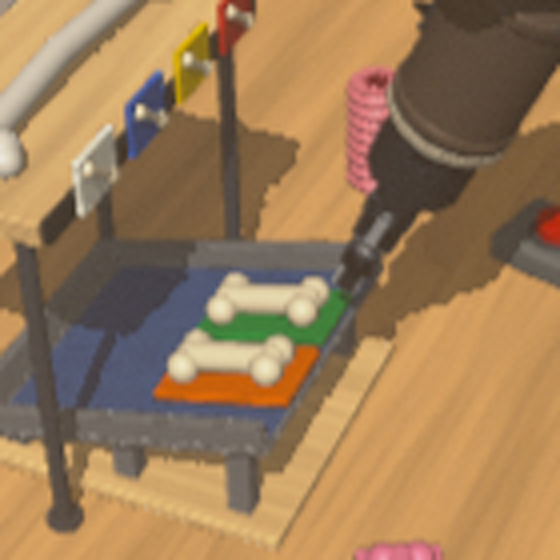

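```bash
cat >> tray.py <<'E'
def tip():
    from station import ctrl
    st=ctrl.state(); R=st["tcp_rot"]; p=totray(st["ee_pos"]); tz=RT.T@R[:,2]; tx=RT.T@R[:,0]
    print("t %.2f tcp tray %s lean %.1f front %s rear %s F(tray) %s q4-6 %s"%(st["t"],(p*1000).round(1),np.degrees(np.arctan2(R[0,2],-R[2,2])),((p+.020*tz-.011*tx)*1000).round(1),((p+.020*tz+.011*tx)*1000).round(1),(RT.T@st["ft_force"]).round(1),st["qpos"][3:].round(2)))
    return RT.T@R
def mv(dx,dy,dz):
    "tray-frame mm -> tool cm"
    from station import ctrl
    R=ctrl.state()["tcp_rot"]; print((dx,dy,dz),"->",(R.T@RT@np.array([dx,dy,dz])/10).round(2))
E
python3 -m crank '[[[0.2,0,1.1],0,0.1],[[0.2,0,1.1],0,0.1],[[0,0,0],0,0.1]]'
python3 - <<'E'
from tray import *
tip(); mv(10,0,0); mv(0,0,1); mv(5,0,0)
E
```

```text
t: 23.85
ee_pos: [0.5434, -0.0605, 0.1406]
tcp_rot: [[-0.915, -0.047, 0.4], [-0.044, 0.999, 0.016], [-0.401, -0.003, -0.916]]
ft_force: [-0.1, 0.4, -0.3]
grip_width: 0.0085
t 23.85 tcp tray [-14.8 -37.3  35.9] lean 23.6 front [  6.4 -37.3  27.5] rear [-10.6 -37.4  13.4] F(tray) [-0.   0.4 -0.3] q4-6 [ 0.83  0.15 -2.66]
(10, 0, 0) -> [-0.77  0.    0.64]
(0, 0, 1) -> [-0.06 -0.   -0.08]
(5, 0, 0) -> [-0.39  0.    0.32]
```

```bash
python3 -m crank '[[[-0.62,0,0.51],0,0.1],[[-0.62,0,0.51],0,0.1],[[-0.62,0,0.51],0,0.1],[[-0.62,0,0.51],0,0.1]]'
python3 - <<'E'
from tray import *
tip()
s=ctrl.snapshot("side"); save(s,"side10.png",(240,130,380,270),4)
E
```

```text
t: 24.35
ee_pos: [0.5743, -0.0592, 0.1312]
tcp_rot: [[-0.915, -0.047, 0.4], [-0.045, 0.999, 0.015], [-0.4, -0.004, -0.916]]
ft_force: [-2.1, -0.5, 7.2]
grip_width: 0.0087
t 24.35 tcp tray [ 17.4 -37.4  35.4] lean 23.6 front [ 38.7 -37.5  27. ] rear [ 21.7 -37.5  12.9] F(tray) [-4.  -0.4  6.3] q4-6 [ 0.75  0.15 -2.56]
```

View pics/side10.png

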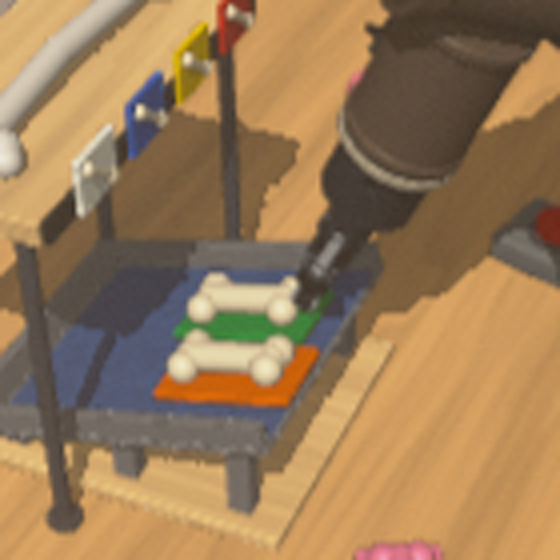

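Green is sliding. There's about 6 N of downward component, so I raise 2 mm and carry on.

```bash
python3 -m crank '[[[-0.7,0,0.4],0,0.1],[[-0.68,0,0.43],0,0.1],[[-0.62,0,0.51],0,0.1],[[-0.62,0,0.51],0,0.1],[[-0.62,0,0.51],0,0.1],[[-0.62,0,0.51],0,0.1]]'
python3 - <<'E'
from tray import *
tip()
s=ctrl.snapshot("side"); save(s,"side11.png",(240,130,380,270),4)
E
```

```text
t: 25.15
ee_pos: [0.6205, -0.0569, 0.1198]
tcp_rot: [[-0.916, -0.047, 0.399], [-0.045, 0.999, 0.016], [-0.399, -0.004, -0.917]]
ft_force: [-1.4, 0.5, 2.1]
grip_width: 0.0084
t 25.15 tcp tray [ 65.1 -37.4  37.2] lean 23.5 front [ 86.3 -37.4  28.7] rear [ 69.4 -37.5  14.7] F(tray) [-1.9  0.6  1.6] q4-6 [ 0.59  0.16 -2.38]
```

View pics/side11.png

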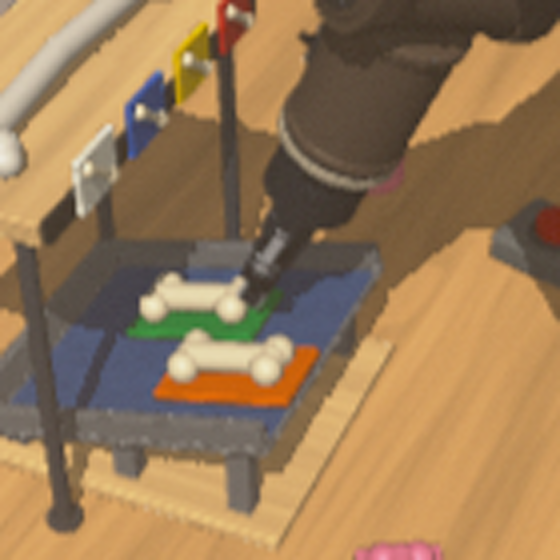

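```bash
python3 -m crank '[[[-0.62,0,0.51],0,0.1],[[-0.62,0,0.51],0,0.1],[[-0.62,0,0.51],0,0.1],[[-0.62,0,0.51],0,0.1],[[-0.62,0,0.51],0,0.1],[[0,0,0],0,0.1]]'
python3 - <<'E'
from tray import *
tip(); st=ctrl.state()
s=ctrl.snapshot("wrist"); save(s,"w12.png"); tiles(s,st)
s=ctrl.snapshot("side"); save(s,"side12.png",(200,100,380,270),4)
E
```

```text
t: 25.95
ee_pos: [0.6591, -0.0551, 0.1087]
tcp_rot: [[-0.916, -0.047, 0.399], [-0.045, 0.999, 0.016], [-0.399, -0.004, -0.917]]
ft_force: [0.1, -0.4, -0.8]
grip_width: 0.0087
t 25.95 tcp tray [105.3 -37.4  37.2] lean 23.5 front [126.5 -37.4  28.8] rear [109.6 -37.5  14.8] F(tray) [ 0.3 -0.4 -0.8] q4-6 [ 0.49  0.18 -2.26]
green 3048 rect [149.5 -37.6] [65.7 81.5] 89.9 zmed 9.5 x [109.4 177.5] y [-70.   -5.8]
orange 216 rect [60.2 28. ] [116.2  46.7] 0.4 zmed 8.7 x [  2.3 118.4] y [ 4.5 49.1]
felt in tray frame: z0 0.1 mm slopes [ 0.0001 -0.0002] ; x [  3.  249.1] y [-108.5  104.3]
```

View pics/w12.png

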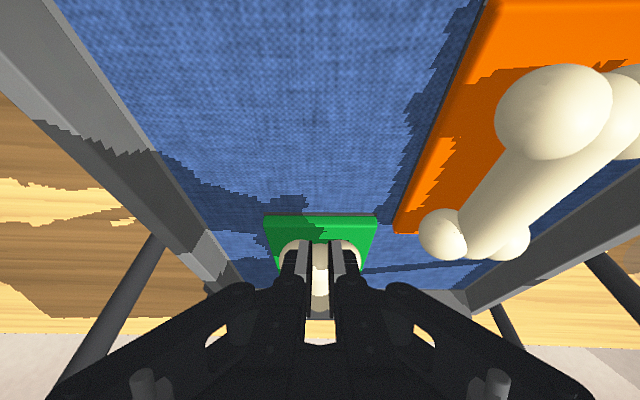

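View pics/side12.png

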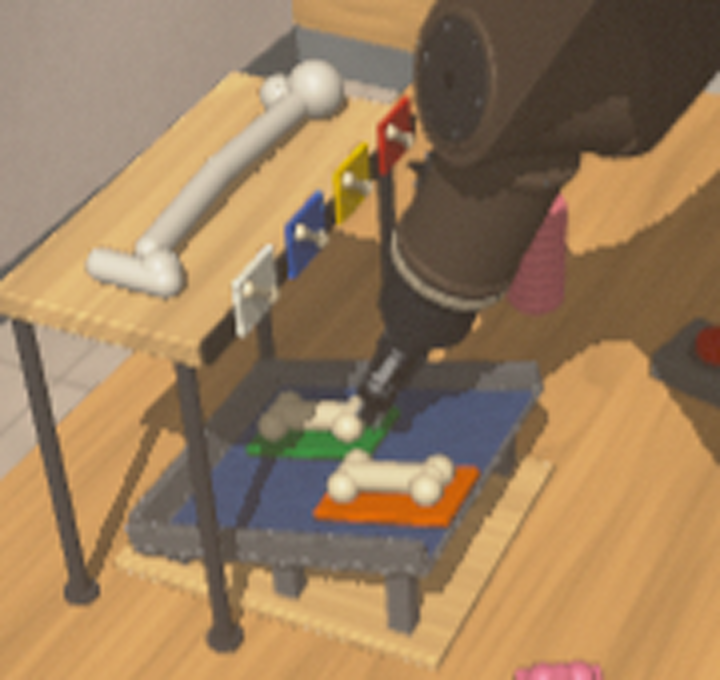

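Green's near edge is at x=109, square to 0.1 degrees, so about 31 mm remain. The hand is well clear of the shelf. I push 24 mm more and then creep.

```bash
python3 -m crank '[[[-0.62,0,0.51],0,0.1],[[-0.62,0,0.51],0,0.1],[[-0.62,0,0.51],0,0.1],[[-0.23,0,0.19],0,0.1],[[0,0,0],0,0.1]]'
python3 -m crank '[[[-0.15,0,0.13],0,0.1],[[-0.15,0,0.13],0,0.1]]'
python3 - <<'E'
from tray import *
tip(); st=ctrl.state()
s=ctrl.snapshot("wrist"); tiles(s,st)
E
```

```text
t: 26.68
ee_pos: [0.6847, -0.0539, 0.1014]
tcp_rot: [[-0.916, -0.047, 0.399], [-0.045, 0.999, 0.016], [-0.399, -0.004, -0.917]]
ft_force: [0.2, -0.6, 0.4]
grip_width: 0.0087
t: 26.92
ee_pos: [0.6878, -0.0537, 0.1001]
tcp_rot: [[-0.916, -0.047, 0.398], [-0.045, 0.999, 0.016], [-0.398, -0.003, -0.917]]
ft_force: [-15.4, -3.9, 11.8]
grip_width: 0.0086
t 26.93 tcp tray [135.2 -37.4  36.8] lean 23.4 front [156.4 -37.4  28.4] rear [139.5 -37.4  14.4] F(tray) [-18.2  -3.1   7.1] q4-6 [ 0.42  0.2  -2.18]
green 3135 rect [179.2 -38.2] [65.8 85. ] 89.9 zmed 9.5 x [137.1 208. ] y [-70.5  -6.1]
orange 162 rect [74.1 19.4] [89.5 29.2] 0.1 zmed 8.9 x [ 29.6 118.4] y [ 4.8 33.8]
felt in tray frame: z0 0.1 mm slopes [ 0.0001 -0.0003] ; x [ 32.9 252.1] y [-108.5  104.2]
```

The force rose to 18 N within 3 mm. I back off a little and check whether the far edge really meets the stop.

```bash
python3 -m crank '[[[0.4,0,-0.3],0,0.1],[[0.8,0,-0.6],0,0.1],[[2.5,0,-4],0,0.1],[[2.5,0,-4],0,0.1],[[0,0,0],0,0.1],[[0,0,0],0,0.1]]'
python3 - <<'E'
from tray import *
import pickle
tip(); st=ctrl.state()
s=ctrl.snapshot("wrist"); save(s,"w13.png"); tiles(s,st); pickle.dump((st,s),open("w13.pkl","wb"))
T=totray(cloud(s,st))
for y0 in (-.09,-.06,-.03,0,.03,.06):
    k=(T[...,1]>y0)&(T[...,1]<y0+.03)&(T[...,2]>.013)&(T[...,2]<.024)&(T[...,0]>.23)&(T[...,0]<.29)
    if k.sum()>10: print(y0,k.sum(),"stop face x",np.percentile(T[k][:,0],[5,50,95]).round(4))
for sn in ["side","top"]:
    q=ctrl.snapshot(sn); save(q,sn+"13.png",(200,100,380,270),4)
    if sn=="side":
        tiles(q); T=totray(cloud(q)); k=(abs(T[...,1])<.1)&(T[...,2]>.013)&(T[...,2]<.024)&(T[...,0]>.23)&(T[...,0]<.29); print(k.sum(),np.percentile(T[k][:,0],[5,50,95]))
E
```

```text
t: 27.72
ee_pos: [0.5965, -0.0581, 0.1577]
tcp_rot: [[-0.915, -0.047, 0.4], [-0.045, 0.999, 0.015], [-0.4, -0.004, -0.916]]
ft_force: [0.3, 1.1, 0.1]
grip_width: 0.0086
t 27.73 tcp tray [ 31.5 -37.4  66.9] lean 23.6 front [ 52.7 -37.5  58.5] rear [ 35.8 -37.5  44.5] F(tray) [0.3 1.1 0.2] q4-6 [ 0.45  0.22 -2.24]
green 353 rect [147.9 -38. ] [23. 64.] 0.5 zmed 8.4 x [136.8 159.4] y [-70.   -6.2]
orange 273 rect [59.5 37.9] [ 65.8 119.9] 90.0 zmed 9.4 x [ -0.2 118.9] y [ 5.1 70.6]
felt in tray frame: z0 0.3 mm slopes [ 0.     -0.0003] ; x [  1.1 252.5] y [-108.3  105.1]
green 97 rect [184.3 -15.5] [126.3  57.9] 26.6 zmed 8.3 x [135.9 250.2] y [-65.4  -2.6]
orange few 8
91 [0.2464507  0.25758016 0.26110125]
```

View pics/w13.png

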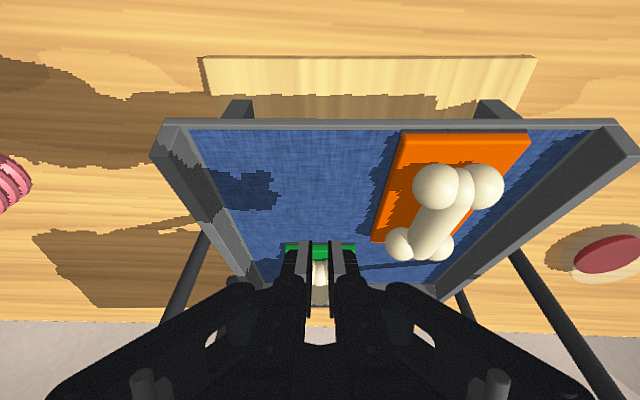

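View pics/side13.png

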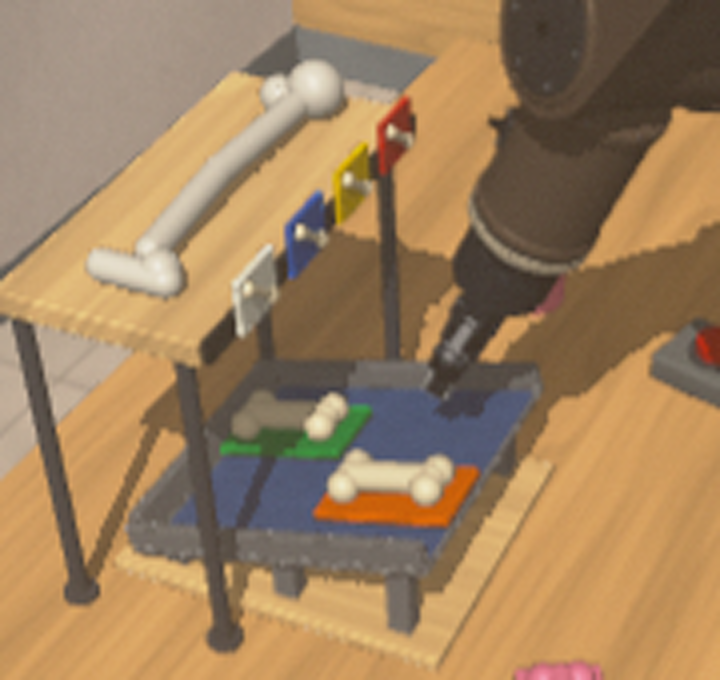

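Green's near edge is at 136.5 and still square. I'll confirm the far end once the fingers no longer hide it. Now I move behind orange.

Run:
```python
from tray import *
mv(-55,75.6,0); mv(0,0,-15); mv(10,0,-15)
```

```text
(-55, 75.6, 0) -> [ 4.23  7.56 -3.52]
(0, 0, -15) -> [0.95 0.01 1.16]
(10, 0, -15) -> [0.18 0.01 1.79]
```

```bash
python3 -m crank '[[[2.1,3.8,-1.8],0,0.1],[[2.1,3.8,-1.7],0,0.1],[[0,0,0],0,0.1],[[0,0,0],0,0.1]]'
python3 - <<'E'
from tray import *
import pickle
tip(); st=ctrl.state()
s=ctrl.snapshot("wrist"); save(s,"w14.png"); tiles(s,st); pickle.dump((st,s),open("w14.pkl","wb"))
T=totray(cloud(s,st))
for y0 in np.arange(-.1,.1,.02):
    k=(T[...,1]>y0)&(T[...,1]<y0+.02)&(T[...,2]>.013)&(T[...,2]<.024)&(T[...,0]>.23)&(T[...,0]<.29)
    if k.sum()>10: print(round(y0,2),k.sum(),"stop face x",np.percentile(T[k][:,0],[5,50,95]).round(4))
g=mask(s,"green")&(T[...,2]<.014); print("green far x",np.percentile(T[g][:,0],[1,99]))
E
```

```text
t: 28.38
ee_pos: [0.5409, 0.0157, 0.1721]
tcp_rot: [[-0.916, -0.048, 0.399], [-0.046, 0.999, 0.016], [-0.4, -0.004, -0.917]]
ft_force: [0.5, -1.1, -0.4]
grip_width: 0.0087
t 28.38 tcp tray [-22.5  38.9  66.5] lean 23.5 front [-1.3 38.9 58.1] rear [-18.2  38.8  44.1] F(tray) [ 0.5 -1.1 -0.3] q4-6 [ 0.21  0.18 -1.87]
green 689 rect [158.3 -37.9] [65.5 43.6] 89.9 zmed 9.3 x [136.5 174.6] y [-70.   -5.6]
orange 229 rect [41.  38.6] [81.9 65.3] 0.1 zmed 9.6 x [ 0.4 81. ] y [ 5.9 71. ]
felt in tray frame: z0 0.3 mm slopes [-0.0006  0.0003] ; x [  0.9 247.9] y [-108.8  104.8]
0.02 81 stop face x [0.2571 0.2583 0.2595]
0.04 64 stop face x [0.257  0.2585 0.2596]
green far x [0.13683491 0.1740157 ]
```

View pics/w14.png

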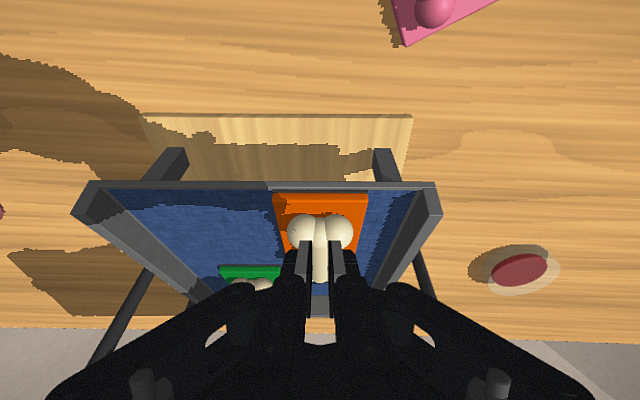

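The stop face measures x ≈ 258 and green's far edge works out at about 257, so green is against the stop within the measuring error. Now orange in the same way.

```bash
python3 -m crank '[[[0.6,0,1.2],0,0.1],[[0.6,0,1.2],0,0.1],[[0,0,0.4],0,0.1],[[0,0,0],0,0.1]]'
python3 - <<'E'
from tray import *
tip(); mv(-14+0,0,0)
E
```

```text
t: 28.92
ee_pos: [0.5408, 0.015, 0.1415]
tcp_rot: [[-0.916, -0.046, 0.399], [-0.044, 0.999, 0.015], [-0.399, -0.003, -0.917]]
ft_force: [0.1, -0.5, -0.1]
grip_width: 0.0086
t 28.93 tcp tray [-14.2  38.2  37.1] lean 23.5 front [ 7.  38.2 28.6] rear [-9.9 38.1 14.6] F(tray) [ 0.1 -0.5 -0.1] q4-6 [ 0.4   0.09 -2.06]
(-14, 0, 0) -> [ 1.08 -0.   -0.89]
```

```bash
python3 -m crank '[[[-0.62,0,0.51],0,0.1],[[-0.62,0,0.51],0,0.1],[[-0.62,0,0.51],0,0.1],[[-0.62,0,0.51],0,0.1],[[-0.62,0,0.51],0,0.1],[[-0.62,0,0.51],0,0.1]]'
python3 - <<'E'
from tray import *
tip(); st=ctrl.state(); s=ctrl.snapshot("wrist"); save(s,"w15.png"); tiles(s,st)
E
```

```text
t: 29.68
ee_pos: [0.5874, 0.0176, 0.1287]
tcp_rot: [[-0.916, -0.047, 0.4], [-0.045, 0.999, 0.015], [-0.4, -0.004, -0.917]]
ft_force: [-2.0, -0.0, 5.5]
grip_width: 0.0086
t 29.68 tcp tray [34.2 38.6 37.6] lean 23.6 front [55.5 38.6 29.1] rear [38.5 38.5 15.1] F(tray) [-3.5  0.1  4.7] q4-6 [ 0.3   0.11 -1.95]
green 860 rect [155.8 -37.7] [40.  65.2] 0.4 zmed 8.6 x [136.4 169.3] y [-69.9  -5.2]
orange 108 rect [76.  38.6] [78.9 64.8] 0.1 zmed 9.5 x [ 36.7 111.9] y [ 6.1 70.9]
felt in tray frame: z0 0.2 mm slopes [-0.0007  0.0001] ; x [  0.9 220. ] y [-108.6  104.8]
```

View pics/w15.png

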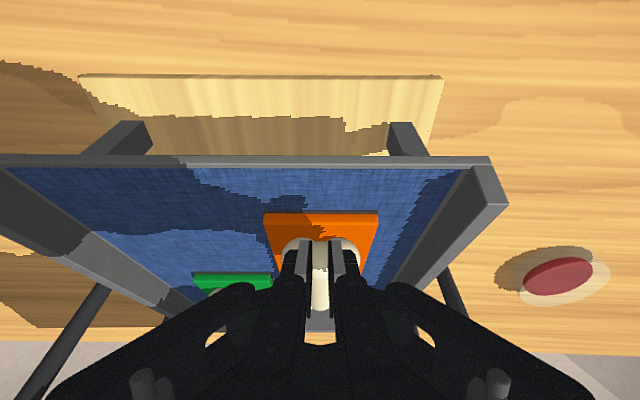

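Orange is moving squarely, with its near edge at x=36.5. About 100 mm to go.

```bash
python3 -m crank '[[[-0.62,0,0.51],0,0.1],[[-0.62,0,0.51],0,0.1],[[-0.62,0,0.51],0,0.1],[[-0.62,0,0.51],0,0.1],[[-0.62,0,0.51],0,0.1],[[-0.62,0,0.51],0,0.1],[[-0.62,0,0.51],0,0.1],[[-0.62,0,0.51],0,0.1]]'
python3 -m crank '[[[-0.62,0,0.51],0,0.1],[[-0.62,0,0.51],0,0.1],[[-0.62,0,0.51],0,0.1],[[-0.15,0,0.13],0,0.1],[[0,0,0],0,0.1]]'
python3 - <<'E'
from tray import *
tip(); st=ctrl.state(); s=ctrl.snapshot("wrist"); tiles(s,st)
E
```

```text
t: 30.72
ee_pos: [0.6488, 0.0205, 0.111]
tcp_rot: [[-0.916, -0.047, 0.399], [-0.045, 0.999, 0.015], [-0.4, -0.004, -0.917]]
ft_force: [-1.8, -0.2, 6.2]
grip_width: 0.0086
t: 31.35
ee_pos: [0.6736, 0.0216, 0.1039]
tcp_rot: [[-0.916, -0.047, 0.399], [-0.045, 0.999, 0.015], [-0.4, -0.004, -0.917]]
ft_force: [0.6, -0.2, 2.9]
grip_width: 0.008
t 31.35 tcp tray [124.   38.6  37.5] lean 23.5 front [145.3  38.5  29.1] rear [128.3  38.5  15.1] F(tray) [-0.3 -0.3  3. ] q4-6 [ 0.17  0.16 -1.8 ]
green 3514 rect [192.9 -38.2] [ 66.  113.1] 89.5 zmed 9.5 x [136.9 241.8] y [-69.9  -5.1]
orange 74 rect [164.9  38.3] [76.5 64.6] 0.2 zmed 9.6 x [127.  201.5] y [ 6.  70.7]
felt in tray frame: z0 0.2 mm slopes [0.0003 0.0001] ; x [ 22.  236.7] y [-107.6  105. ]
```

Near edge at 126.7, so about 10 mm remain. I creep.

```bash
python3 -m crank '[[[-0.31,0,0.26],0,0.1],[[-0.31,0,0.26],0,0.1],[[0,0,0],0,0.1]]'
python3 -m crank '[[[-0.15,0,0.13],0,0.1],[[0,0,0],0,0.1]]'
```

```text
t: 31.78
ee_pos: [0.6812, 0.022, 0.1014]
tcp_rot: [[-0.916, -0.047, 0.399], [-0.045, 0.999, 0.016], [-0.399, -0.004, -0.917]]
ft_force: [0.5, 0.6, 1.2]
grip_width: 0.0082
t: 32.02
ee_pos: [0.6829, 0.022, 0.1008]
tcp_rot: [[-0.916, -0.047, 0.399], [-0.045, 0.999, 0.016], [-0.399, -0.004, -0.917]]
ft_force: [-0.6, 0.2, 3.2]
grip_width: 0.0084
```

Run:
```python
from tray import *
tip()
```

```text
t 32.02 tcp tray [133.8  38.5  37.1] lean 23.5 front [155.   38.5  28.6] rear [138.   38.5  14.7] F(tray) [-1.5  0.3  2.9] q4-6 [ 0.16  0.17 -1.79]
```

```bash
python3 -m crank '[[[-0.12,0,0.1],0,0.1],[[0,0,0],0,0.1]]'
python3 -m crank '[[[-0.08,0,0.06],0,0.1],[[0,0,0],0,0.1]]'
python3 - <<'E'
from tray import *
tip(); st=ctrl.state(); s=ctrl.snapshot("wrist"); tiles(s,st)
E
```

```text
t: 32.28
ee_pos: [0.684, 0.0221, 0.1003]
tcp_rot: [[-0.916, -0.047, 0.398], [-0.045, 0.999, 0.016], [-0.398, -0.003, -0.917]]
ft_force: [-5.3, -0.9, 7.1]
grip_width: 0.0085
t: 32.52
ee_pos: [0.6842, 0.0222, 0.1001]
tcp_rot: [[-0.917, -0.047, 0.397], [-0.045, 0.999, 0.016], [-0.397, -0.003, -0.918]]
ft_force: [-12.2, -2.6, 15.1]
grip_width: 0.0088
t 32.52 tcp tray [135.3  38.6  36.8] lean 23.4 front [156.5  38.6  28.3] rear [139.5  38.5  14.3] F(tray) [-16.   -2.   11.1] q4-6 [ 0.15  0.17 -1.79]
green 4123 rect [196.2 -38.3] [ 66.2 119.6] 89.6 zmed 9.5 x [137.1 249.5] y [-69.6  -5.1]
orange 72 rect [179.4  38. ] [64.5 78.6] 89.8 zmed 9.6 x [140.1 217.5] y [ 6.  70.3]
felt in tray frame: z0 0.2 mm slopes [0.0004 0.    ] ; x [ 32.9 240.2] y [-107.6  105. ]
```

Orange met the stop too (16 N, at the same TCP x as green). I back off and look at both.

```bash
python3 -m crank '[[[0.4,0,-0.3],0,0.1],[[0.8,0,-0.6],0,0.1],[[2.5,-1,-4],0,0.1],[[2.5,-2,-4],0,0.1],[[3,-1,-4],0,0.1],[[0,0,0],0,0.1],[[0,0,0],0,0.1]]'
python3 - <<'E'
from tray import *
import pickle
tip(); st=ctrl.state()
s=ctrl.snapshot("wrist"); save(s,"w16.png"); tiles(s,st); pickle.dump((st,s),open("w16.pkl","wb"))
q=ctrl.snapshot("side"); save(q,"side16.png",(200,100,380,270),4); 
T=totray(cloud(q)); 
for n in("green","orange"):
    m=mask(q,n)&(T[...,2]<.016)&(T[...,2]>-.002)&(T[...,0]>0)&(T[...,0]<.3)&(abs(T[...,1])<.11); print("side",n,m.sum(),np.percentile(T[m][:,0],[2,98]) if m.sum() else "")
E
```

```text
t: 33.45
ee_pos: [0.5518, -0.0241, 0.1823]
tcp_rot: [[-0.915, -0.047, 0.4], [-0.044, 0.999, 0.015], [-0.4, -0.004, -0.916]]
ft_force: [-0.5, -0.1, -0.3]
grip_width: 0.0082
t 33.45 tcp tray [-16.6  -1.3  78.7] lean 23.6 front [ 4.6 -1.4 70.3] rear [-12.4  -1.4  56.3] F(tray) [-0.4 -0.  -0.4] q4-6 [ 0.33  0.23 -2.07]
green 520 rect [197.  -38.4] [ 64.7 121.2] 90.0 zmed 9.5 x [136.9 254.8] y [-70.6  -6. ]
orange few 40
felt in tray frame: z0 0.3 mm slopes [-0.     -0.0001] ; x [  1.1 248.8] y [-108.6  104.7]
side green 95 [0.13573518 0.24597014]
side orange 10 [0.13731648 0.24354092]
```

View pics/w16.png

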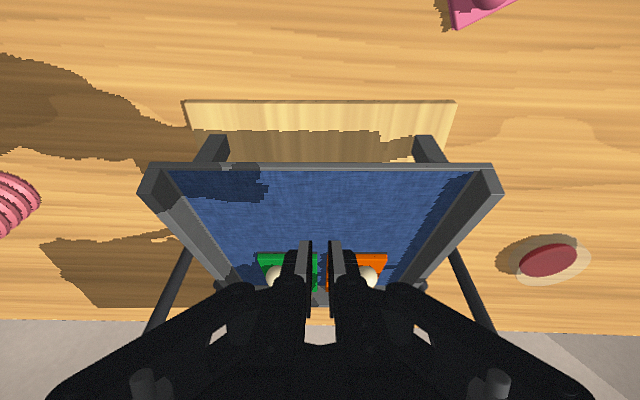

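View pics/side16.png

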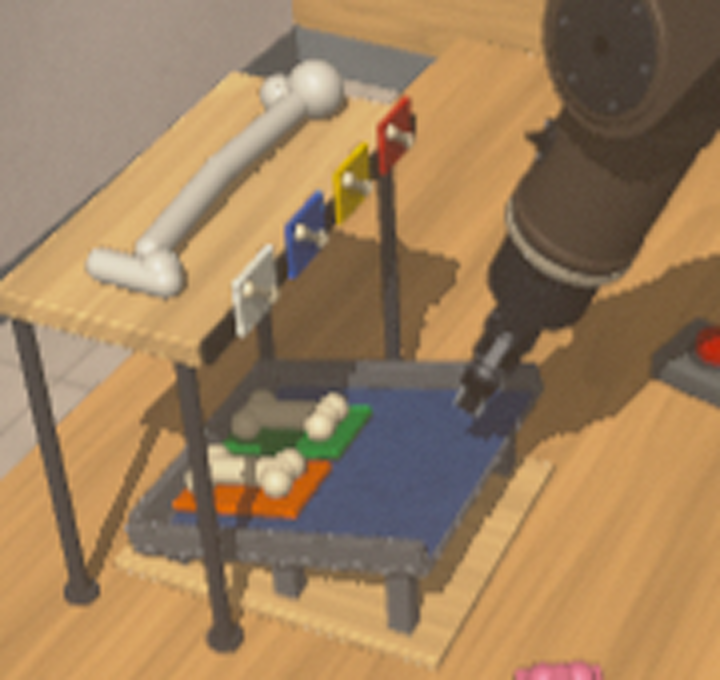

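Both tiles lie home side by side, with near edges level (green (285,255), orange (360,255) in the wrist view). The shelf and camera are untouched. Now I bring the tool back upright by working against the near limit of reach in the free area in front of the tray.

```bash
python3 -m crank '[[[2.3,2.2,-1],0,0],[[4.6,2.2,-2],0,0],[[4.6,0.2,-2],0,0],[[4.6,0.2,-2],0,0],[[0,0,0],0,0]]'
python3 - <<'E'
from tray import *
from plan import rep
tip(); rep()
E
```

```text
t: 34.17
ee_pos: [0.3704, 0.0164, 0.1806]
tcp_rot: [[-0.917, -0.048, 0.396], [-0.045, 0.999, 0.016], [-0.396, -0.003, -0.918]]
ft_force: [-0.2, 0.0, -0.3]
grip_width: 0.0002
t 34.17 tcp tray [-188.5   47.6   27.7] lean 23.3 front [-167.3   47.6   19.2] rear [-184.3   47.6    5.3] F(tray) [-0.1  0.  -0.3] q4-6 [ 0.5   0.11 -2.19]
t 34.17 pos [0.3704 0.0164 0.1806] az -177.2 zdir [ 0.396  0.016 -0.918] F [-0.2  0.  -0.3] w 0.0002 q [-0.09  0.08  2.57  0.5   0.11 -2.19]
```

```bash
python3 -m crank '[[[3,0.2,1],0,0],[[3,0.2,1],0,0],[[0,0,0],0,0]]'
python3 - <<'E'
from plan import *
rep()
E
python3 -m crank '[[[3,0.2,4],0,0],[[0,0,0],0,0]]'
python3 - <<'E'
from plan import *
rep()
E
```

```text
t: 34.55
ee_pos: [0.3516, 0.0152, 0.1702]
tcp_rot: [[-0.92, -0.053, 0.388], [-0.044, 0.999, 0.031], [-0.389, 0.012, -0.921]]
ft_force: [-1.2, -0.3, -0.1]
grip_width: -0.0003
t 34.55 pos [0.3516 0.0152 0.1702] az -177.3 zdir [ 0.388  0.031 -0.921] F [-1.2 -0.3 -0.1] w -0.0003 q [-0.12  0.08  2.61  0.99  0.09 -2.71]
t: 34.8
ee_pos: [0.3439, 0.0152, 0.1555]
tcp_rot: [[-0.932, -0.053, 0.357], [-0.043, 0.998, 0.037], [-0.359, 0.02, -0.933]]
ft_force: [-0.2, -0.9, 0.0]
grip_width: 0.0002
t 34.80 pos [0.3439 0.0152 0.1555] az -177.4 zdir [ 0.357  0.037 -0.933] F [-0.2 -0.9  0. ] w 0.0002 q [-0.13  0.13  2.62  1.18  0.09 -2.91]
```

Lean is falling, but joint 6 is near its end, so I turn the tool back about its axis first.

```bash
python3 -m crank '[[[0,0,0],0.18,0],[[0,0,0],0.18,0],[[0,0,0],0.18,0],[[0,0,0],0.18,0],[[0,0,0],0.18,0],[[0,0,0],0.18,0],[[0,0,0],0.18,0],[[0,0,0],0.18,0]]'
python3 - <<'E'
from plan import *
rep(); st=ctrl.state(); R=st["tcp_rot"]
for w in ([-5,0,0],[0,0,-5],[-4,0,-4],[0,2,0]): print(w,(R.T@np.array(w)).round(1))
E
```

```text
t: 35.8
ee_pos: [0.3443, 0.0152, 0.1564]
tcp_rot: [[-0.175, 0.917, 0.36], [0.984, 0.173, 0.037], [-0.028, 0.36, -0.932]]
ft_force: [0.1, -0.6, 0.9]
grip_width: -0.0001
t 35.80 pos [0.3443 0.0152 0.1564] az 100.1 zdir [ 0.36   0.037 -0.932] F [ 0.1 -0.6  0.9] w -0.0001 q [-0.13  0.12  2.62  1.17  0.09 -1.47]
[-5, 0, 0] [ 0.9 -4.6 -1.8]
[0, 0, -5] [ 0.1 -1.8  4.7]
[-4, 0, -4] [ 0.8 -5.1  2.3]
[0, 2, 0] [2.  0.3 0.1]
```

```bash
python3 -m crank '[[[0.8,-5,2.3],0,0],[[0.8,-5,2.3],0,0],[[0,0,0],0,0]]'
python3 - <<'E'
from plan import *
rep()
E
```

```text
t: 36.17
ee_pos: [0.3345, 0.0215, 0.1419]
tcp_rot: [[-0.185, 0.921, 0.342], [0.983, 0.177, 0.054], [-0.011, 0.346, -0.938]]
ft_force: [-0.8, -0.1, 0.4]
grip_width: -0.0004
t 36.17 pos [0.3345 0.0215 0.1419] az 100.7 zdir [ 0.342  0.054 -0.938] F [-0.8 -0.1  0.4] w -0.0004 q [-0.13  0.17  2.65  1.7   0.1  -2.  ]
```

```bash
cat >> reach.py <<'E'
def ik3(tcp,z,x=None):
    L1,L2,h,d,r0,off=P; w=np.array(tcp)-d*np.array(z); r=np.hypot(w[0],w[1]); q1=np.arctan2(w[1],w[0])
    g=lambda q:[r0+L1*np.sin(q[0])+L2*np.sin(q.sum()+off)-r, h+L1*np.cos(q[0])+L2*np.cos(q.sum()+off)-w[2]]
    s=least_squares(g,[.5,1.8],bounds=([-.82,.23],[2.05,2.67])); a=s.x.sum()
    f=np.array([np.sin(a)*np.cos(q1),np.sin(a)*np.sin(q1),np.cos(a)])
    return q1,s.x.round(3),np.abs(s.fun).max().round(4),"q5",np.arccos(f@z).round(3)
E
python3 - <<'E'
from reach import *
from plan import *
for z in ([.342,.054,-.938],[.4,.015,-.916],[0,0,-1.]):
  z=np.array(z)/np.linalg.norm(z)
  for t in ([.456,-.334,.066],[.456,-.334,.12],[.45,-.2,.2],[.3345,.0215,.1419]): print(z.round(2),t,ik3(t,z))
E
```

```text
[ 0.34  0.05 -0.94] [0.456, -0.334, 0.066] (np.float64(-0.8089411461699427), array([0.575, 2.126]), np.float64(0.0), 'q5', np.float64(0.37))
[ 0.34  0.05 -0.94] [0.456, -0.334, 0.12] (np.float64(-0.8089411461699427), array([0.478, 2.096]), np.float64(0.0), 'q5', np.float64(0.458))
[ 0.34  0.05 -0.94] [0.45, -0.2, 0.2] (np.float64(-0.5847291147429152), array([0.238, 2.215]), np.float64(0.0), 'q5', np.float64(0.48))
[ 0.34  0.05 -0.94] [0.3345, 0.0215, 0.1419] (np.float64(0.012317257759581231), array([0.166, 2.631]), np.float64(0.0), 'q5', np.float64(0.05))
[ 0.4   0.02 -0.92] [0.456, -0.334, 0.066] (np.float64(-0.8203146309595997), array([0.573, 2.182]), np.float64(0.0), 'q5', np.float64(0.326))
[ 0.4   0.02 -0.92] [0.456, -0.334, 0.12] (np.float64(-0.8203146309595997), array([0.469, 2.153]), np.float64(0.0), 'q5', np.float64(0.389))
[ 0.4   0.02 -0.92] [0.45, -0.2, 0.2] (np.float64(-0.5843027564018797), array([0.221, 2.271]), np.float64(0.0), 'q5', np.float64(0.385))
[ 0.4   0.02 -0.92] [0.3345, 0.0215, 0.1419] (np.float64(0.08327472425127927), array([0.169, 2.67 ]), np.float64(0.0032), 'q5', np.float64(0.11))
[ 0.  0. -1.] [0.456, -0.334, 0.066] (np.float64(-0.6321781673829443), array([0.603, 1.94 ]), np.float64(0.0), 'q5', np.float64(0.599))
[ 0.  0. -1.] [0.456, -0.334, 0.12] (np.float64(-0.6321781673829443), array([0.522, 1.909]), np.float64(0.0), 'q5', np.float64(0.71))
[ 0.  0. -1.] [0.45, -0.2, 0.2] (np.float64(-0.4182243295792291), array([0.326, 1.999]), np.float64(0.0), 'q5', np.float64(0.816))
[ 0.  0. -1.] [0.3345, 0.0215, 0.1419] (np.float64(0.0641867433917517), array([0.237, 2.374]), np.float64(0.0), 'q5', np.float64(0.53))
```

The leaned pose can reach the button, with joint 5 at 0.37 and clear of its limits, so I'll press with the closed fingertips as they are, moving straight down in the world frame. I go over the button.

Run:
```python
from plan import *
rep()
plan([(.40,-.06,.24,None,4,0),(.456,-.31,.20,None,7,0)])
```

```text
t 36.17 pos [0.3345 0.0215 0.1419] az 100.7 zdir [ 0.342  0.054 -0.938] F [-0.8 -0.1  0.4] w -0.0004 q [-0.13  0.17  2.65  1.7   0.1  -2.  ]
[[[-2.3, 2.0, -1.9], -0.0, 0], [[-2.4, 2.0, -1.8], -0.0, 0], [[-2.3, 2.0, -1.9], -0.0, 0], [[-2.3, 2.0, -1.8], -0.0, 0]]
  -> [ 0.4001 -0.0597  0.24  ] 100.7
[[[-3.7, -0.1, 0.6], -0.0, 0], [[-3.6, -0.1, 0.6], -0.0, 0], [[-3.7, -0.1, 0.6], -0.0, 0], [[-3.6, -0.1, 0.7], -0.0, 0], [[-3.7, -0.1, 0.6], -0.0, 0], [[-3.6, -0.1, 0.6], -0.0, 0], [[-3.7, -0.1, 0.6], -0.0, 0]]
  -> [ 0.4557 -0.3102  0.2   ] 100.7
```

```bash
python3 -m crank '[[[-2.3,2,-1.9],0,0],[[-2.4,2,-1.8],0,0],[[-2.3,2,-1.9],0,0],[[-2.3,2,-1.8],0,0],[[0,0,0],0,0]]'
python3 - <<'E'
from plan import *
rep()
E
python3 -m crank '[[[-3.7,-0.1,0.6],0,0],[[-3.6,-0.1,0.6],0,0],[[-3.7,-0.1,0.6],0,0],[[-3.6,-0.1,0.7],0,0],[[-3.7,-0.1,0.6],0,0],[[-3.6,-0.1,0.6],0,0],[[-3.7,-0.1,0.6],0,0],[[0,0,0],0,0]]'
python3 - <<'E'
from plan import *
rep(); st=ctrl.state(); s=ctrl.snapshot("wrist"); save(s,"w17.png")
W=cloud(s,st)
m=mask(s,"red").astype(np.uint8); k,l,ss,cen=cv2.connectedComponentsWithStats(m)
for i in np.argsort(-ss[1:,4])[:2]+1:
    P=W[l==i]; P=P[P[:,2]>.03]; 
    if len(P): print(ss[i],cen[i].round(1),"med",np.median(P,0).round(4),"mid",((np.percentile(P,1,axis=0)+np.percentile(P,99,axis=0))/2).round(4),"ext",np.ptp(P,axis=0).round(3))
E
```

```text
t: 36.8
ee_pos: [0.3838, -0.0148, 0.2017]
tcp_rot: [[-0.196, 0.907, 0.374], [0.981, 0.177, 0.084], [0.01, 0.383, -0.924]]
ft_force: [-0.1, 0.5, -0.7]
grip_width: -0.0
t 36.80 pos [ 0.3838 -0.0148  0.2017] az 101.3 zdir [ 0.374  0.084 -0.924] F [-0.1  0.5 -0.7] w -0.0000 q [-0.29  0.05  2.49  0.64  0.32 -1.08]
t: 37.8
ee_pos: [0.4412, -0.2624, 0.1522]
tcp_rot: [[-0.193, 0.909, 0.369], [0.981, 0.173, 0.088], [0.016, 0.379, -0.925]]
ft_force: [0.8, 0.8, -0.8]
grip_width: -0.0002
t 37.80 pos [ 0.4412 -0.2624  0.1522] az 101.2 zdir [ 0.369  0.088 -0.925] F [ 0.8  0.8 -0.8] w -0.0002 q [-0.83  0.37  2.21  0.78  0.49 -1.7 ]
[250 263  40  28 696] [271.5 275.1] med [ 0.4516 -0.321   0.0458] mid [ 0.4421 -0.2975  0.1013] ext [0.062 0.079 0.14 ]
```

View pics/w17.png

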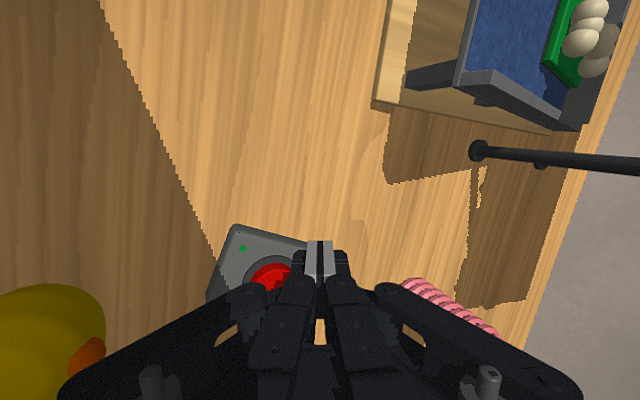

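The button shows partly behind the fingers at (270,275), with the box at (245,265). I fit its circle and compare with the top view.

Run:
```python
from plan import *
import pickle
from scipy.optimize import least_squares
st=ctrl.state(); s=ctrl.snapshot("wrist"); W=cloud(s,st)
h=hsv(s); red=((h[...,0]<6)|(h[...,0]>174))&(h[...,1]>150)
P=W[red]; P=P[(P[:,2]>.042)&(P[:,2]<.050)&(np.hypot(P[:,0]-.455,P[:,1]+.332)<.04)]
hull=cv2.convexHull((P[:,:2]*1000).astype(np.float32))[:,0]
print(len(P),"z",np.median(P[:,2]), "x",P[:,0].min(),P[:,0].max(),"y",P[:,1].min(),P[:,1].max()); print(hull.round(0).tolist())
d=pickle.load(open("s0.pkl","rb"))
for n in("top","side"):
    q=d[n]; Wt=cloud(q); h=hsv(q); r=((h[...,0]<8)|(h[...,0]>174))&(h[...,1]>150)
    Q=Wt[r]; Q=Q[(Q[:,2]>.041)&(Q[:,2]<.052)&(np.hypot(Q[:,0]-.455,Q[:,1]+.332)<.04)]
    c,rad=cv2.minEnclosingCircle((Q[:,:2]*1000).astype(np.float32)); print(n,len(Q),c,rad,"mean",Q.mean(0))
```

```text
462 z 0.04623289797028352 x 0.43734021174698984 0.46701298424443594 y -0.33298957843578925 -0.31351800422329124
[[467.0, -317.0], [461.0, -314.0], [458.0, -314.0], [452.0, -314.0], [448.0, -315.0], [445.0, -317.0], [442.0, -319.0], [441.0, -320.0], [439.0, -322.0], [439.0, -323.0], [437.0, -326.0], [447.0, -333.0], [450.0, -333.0], [455.0, -331.0], [458.0, -330.0], [460.0, -330.0], [461.0, -328.0], [462.0, -327.0], [466.0, -320.0]]
top 136 (455.04193115234375, -333.6394348144531) 21.02677345275879 mean [ 0.45544827 -0.33339256  0.04595053]
side 64 (455.1195373535156, -330.8828125) 21.418012619018555 mean [ 0.45520605 -0.3294832   0.04590081]
```

All three views agree: button centre about (0.455,-0.333), top at 46 mm. I approach above it.

Run:
```python
from plan import *
rep()
plan([(.461,-.333,.12,None,3,0),(.461,-.333,.082,None,3,0)])
R=ctrl.state()["tcp_rot"]; print("down 1cm",(R.T@[0,0,-1]).round(3))
```

```text
t 37.90 pos [ 0.4405 -0.2597  0.1525] az 101.3 zdir [ 0.369  0.09  -0.925] F [-0.9  0.3  0.4] w 0.0002 q [-0.83  0.37  2.21  0.78  0.49 -1.7 ]
[[[-2.5, -0.2, 1.0], -0.0, 0], [[-2.6, -0.2, 1.1], -0.0, 0], [[-2.5, -0.2, 1.0], -0.0, 0]]
  -> [ 0.4613 -0.3325  0.1202] 101.3
[[[-0.0, -0.5, 1.2], -0.0, 0], [[-0.1, -0.5, 1.1], -0.0, 0], [[-0.0, -0.5, 1.2], -0.0, 0]]
  -> [ 0.4608 -0.3329  0.0821] 101.3
down 1cm [-0.018 -0.379  0.925]
```

```bash
python3 -m crank '[[[-2.5,-0.2,1],0,0],[[-2.6,-0.2,1.1],0,0],[[-2.5,-0.2,1],0,0],[[0,-0.5,1.2],0,0],[[-0.1,-0.5,1.1],0,0],[[0,-0.5,1.2],0,0],[[0,0,0],0,0],[[0,0,0],0,0]]'
python3 - <<'E'
from plan import *
rep()
save(ctrl.snapshot("top"),"top18.png",(380,190,480,280),6); save(ctrl.snapshot("side"),"side18.png",(330,130,430,220),6)
R=ctrl.state()["tcp_rot"]; print("down 1cm",(R.T@[0,0,-1]).round(3))
E
```

```text
t: 38.9
ee_pos: [0.4619, -0.333, 0.0834]
tcp_rot: [[-0.196, 0.908, 0.371], [0.981, 0.175, 0.09], [0.016, 0.381, -0.924]]
ft_force: [-0.0, -0.2, -0.3]
grip_width: -0.0
t 38.90 pos [ 0.4619 -0.333   0.0834] az 101.3 zdir [ 0.371  0.09  -0.924] F [-0.  -0.2 -0.3] w -0.0000 q [-0.9   0.56  2.11  0.9   0.46 -1.9 ]
down 1cm [-0.016 -0.382  0.924]
```

View pics/side18.png

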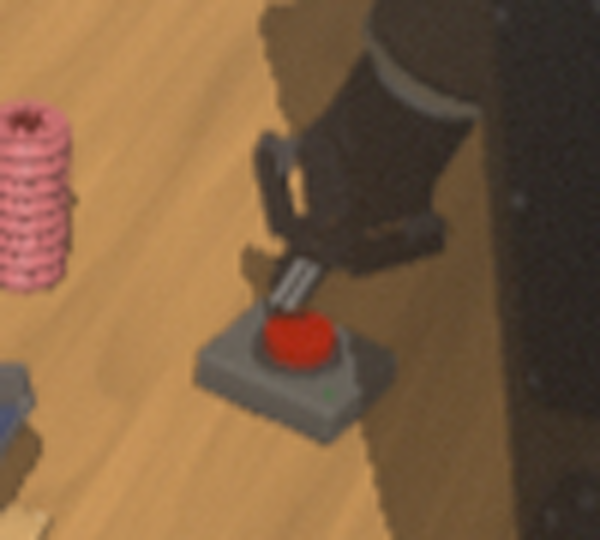

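View pics/top18.png

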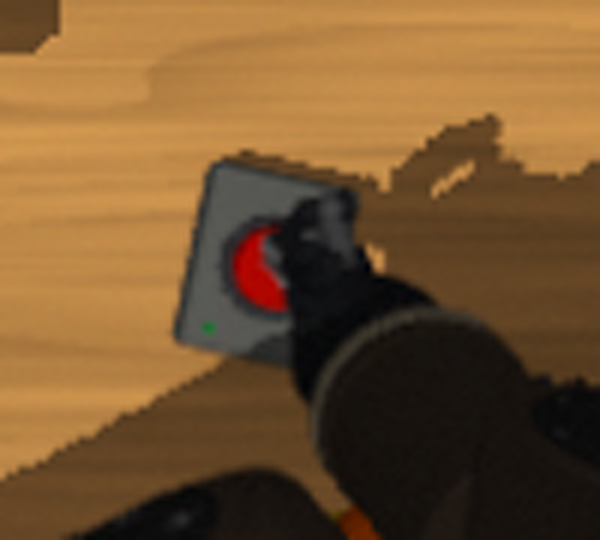

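Run:
```python
from plan import *
np.set_printoptions(precision=3,suppress=True)
st=ctrl.state(); R=st["tcp_rot"]; p=st["ee_pos"]
for n in ("wrist","side","top"):
    s=ctrl.snapshot(n); W=cloud(s,st).reshape(-1,3); W=W[~np.isnan(W[:,0])]; L=(W-p)@R
    k=(abs(L[:,0])<.02)&(abs(L[:,1])<.03)&(L[:,2]>-.02)&(W[:,2]>.053)
    Q=L[k]; 
    if len(Q)<5: print(n,len(Q)); continue
    print(n,len(Q),"tool x",np.percentile(Q[:,0],[1,99]),"y",np.percentile(Q[:,1],[1,99]),"z max",np.percentile(Q[:,2],[90,97,99.5]),"world zmin",W[k][:,2].min())
    e=k&(L[:,2]>.012); print("   tip pts world mean",W[e].mean(0),"lowest",W[e][np.argsort(W[e][:,2])[:5]].mean(0) if e.sum() else "")
```

```text
wrist 1622 tool x [-0.004  0.011] y [-0.012  0.014] z max [0.007 0.01  0.012] world zmin 0.0698501468631817
   tip pts world mean [ 0.464 -0.322  0.072] lowest [ 0.461 -0.323  0.071]
side 59 tool x [-0.007  0.015] y [-0.014  0.014] z max [0.009 0.013 0.014] world zmin 0.06868057670059359
   tip pts world mean [ 0.467 -0.325  0.072] lowest [ 0.467 -0.325  0.072]
top 22 tool x [0.004 0.012] y [-0.021  0.013] z max [0.011 0.019 0.022] world zmin 0.05353542263059921
   tip pts world mean [ 0.46  -0.329  0.062] lowest [ 0.46  -0.329  0.062]
```

The fingertip geometry checks out: the lower edge will meet the button at about (0.456,-0.334), its centre, when TCP z ≈ 0.066. I descend.

```bash
python3 -m crank '[[[0,-0.2,0.5],0,0],[[0,-0.2,0.5],0,0],[[0,-0.1,0.3],0,0],[[0,0,0],0,0],[[0,0,0],0,0]]'
python3 -m crank '[[[0,-0.08,0.18],0,0],[[0,-0.08,0.18],0,0],[[0,0,0],0,0]]'
python3 - <<'E'
from plan import *
rep(); save(ctrl.snapshot("side"),"side19.png",(330,130,430,220),6)
E
```

```text
t: 39.78
ee_pos: [0.4623, -0.3334, 0.0691]
tcp_rot: [[-0.195, 0.908, 0.371], [0.981, 0.174, 0.089], [0.016, 0.381, -0.924]]
ft_force: [-0.2, 0.5, 0.4]
grip_width: 0.0
t: 40.15
ee_pos: [0.4621, -0.3333, 0.065]
tcp_rot: [[-0.195, 0.908, 0.371], [0.981, 0.174, 0.089], [0.016, 0.381, -0.924]]
ft_force: [-0.7, -0.2, 0.2]
grip_width: 0.0002
t 40.15 pos [ 0.4621 -0.3333  0.065 ] az 101.3 zdir [ 0.371  0.089 -0.924] F [-0.7 -0.2  0.2] w 0.0002 q [-0.9   0.6   2.11  0.97  0.43 -1.98]
```

View pics/side19.png

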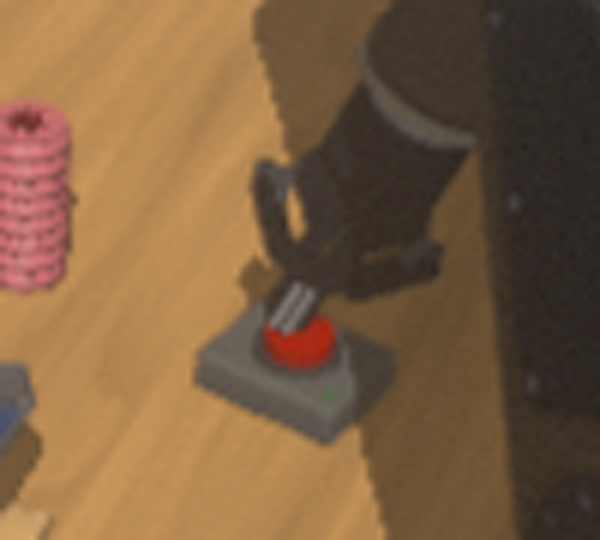

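The tips are just above the button top at (300,325). I creep 1 mm at a time.

```bash
for i in 1; do python3 -m crank '[[[0,-0.04,0.09],0,0],[[0,-0.04,0.09],0,0],[[0,0,0],0,0]]'; python3 -m crank '[[[0,-0.04,0.09],0,0],[[0,0,0],0,0]]';  done | grep -v rot
```

```text
t: 40.58
ee_pos: [0.4621, -0.3334, 0.0632]
ft_force: [0.1, -0.1, 0.9]
grip_width: 0.0001
t: 40.83
ee_pos: [0.4621, -0.3334, 0.0622]
ft_force: [0.8, -0.6, 1.8]
grip_width: 0.0
```

```bash
python3 -m crank '[[[0,-0.04,0.09],0,0],[[0,0,0],0,0]]' | grep -v rot; python3 -m crank '[[[0,-0.04,0.09],0,0],[[0,0,0],0,0]]' | grep -v rot
```

```text
t: 41.08
ee_pos: [0.4621, -0.3334, 0.0612]
ft_force: [0.3, -0.5, 2.1]
grip_width: 0.0002
t: 41.32
ee_pos: [0.462, -0.3334, 0.0602]
ft_force: [1.3, -1.2, 2.4]
grip_width: -0.0001
```

```bash
python3 -m crank '[[[0,-0.04,0.09],0,0],[[0,0,0],0,0]]' | grep -v rot; python3 -m crank '[[[0,-0.02,0.05],0,0],[[0,0,0],0,0]]' | grep -v rot
```

```text
t: 41.58
ee_pos: [0.462, -0.3334, 0.0593]
ft_force: [1.0, -1.9, 3.7]
grip_width: 0.0003
t: 41.82
ee_pos: [0.4621, -0.3334, 0.0589]
ft_force: [0.9, 0.3, 5.8]
grip_width: 0.0002
```

5.8 N, so the button is on the firm halfway stop. I hold for about 1.2 s.

```bash
python3 -m crank '[[[0,0,0],0,0],[[0,0,0],0,0],[[0,0,0],0,0],[[0,0,0],0,0],[[0,0,0],0,0],[[0,0,0],0,0],[[0,0,0],0,0],[[0,0,0],0,0]]' | grep -v rot
python3 - <<'E'
from plan import *
rep(); save(ctrl.snapshot("side"),"side20.png",(330,130,430,220),6)
E
```

```text
t: 42.82
ee_pos: [0.4621, -0.3334, 0.0589]
ft_force: [0.9, -0.4, 5.1]
grip_width: -0.0002
t 42.83 pos [ 0.4621 -0.3334  0.0589] az 101.3 zdir [ 0.372  0.089 -0.924] F [ 0.9 -0.4  5.1] w -0.0002 q [-0.9   0.61  2.12  1.    0.42 -2.01]
```

Held steady at 5.1 to 5.8 N for over 1 s. Now the full press.

```bash
python3 -m crank '[[[0,-0.08,0.18],0,0],[[0,-0.08,0.18],0,0],[[0,-0.04,0.09],0,0]]' | grep -v rot; python3 -m crank '[[[0,-0.04,0.09],0,0],[[0,0,0],0,0]]' | grep -v rot
```

```text
t: 43.25
ee_pos: [0.4622, -0.3335, 0.0543]
ft_force: [-0.6, 1.5, 19.0]
grip_width: 0.0001
t: 43.5
ee_pos: [0.4624, -0.3335, 0.0539]
ft_force: [-3.2, 1.9, 25.1]
grip_width: -0.0003
```

It bottomed out: 4.6 mm further, force above 13 N and rising. I release straight up and retreat.

```bash
python3 -m crank '[[[0,0.2,-0.5],0,0],[[0,0.2,-0.5],0,0],[[0,0.4,-1],0,0],[[0,1.2,-3],0,0],[[0,1.2,-3],0,0],[[0,0,0],0,0],[[0,0,0],0,0]]' | grep -v rot
python3 - <<'E'
from tray import *
tip(); st=ctrl.state()
q=ctrl.snapshot("side"); save(q,"side21.png",(200,100,440,270),3)
w=ctrl.snapshot("wrist"); save(w,"w21.png"); tiles(w,st)
W=cloud(q); h=hsv(q); r=((h[...,0]<8)|(h[...,0]>174))&(h[...,1]>150); Q=W[r]; Q=Q[(Q[:,2]>.036)&(np.hypot(Q[:,0]-.455,Q[:,1]+.332)<.03)]; print("button z p90",np.percentile(Q[:,2],[50,90]))
E
```

```text
t: 44.38
ee_pos: [0.4609, -0.3345, 0.1385]
ft_force: [0.0, 0.1, -0.2]
grip_width: 0.0001
t 44.38 tcp tray [-105.9 -307.1    7.6] lean 21.9 front [ -92.  -316.6   -7.8] rear [ -95.2 -294.8   -8.3] F(tray) [ 0.1  0.1 -0.2] q4-6 [ 0.73  0.55 -1.71]
green 185 rect [238.  -69.6] [42.  10.7] 9.7 zmed 8.5 x [217.2 256.1] y [-73.4 -62. ]
orange few 0
button z p90 [0.0452036  0.04848971]
```

View pics/side21.png

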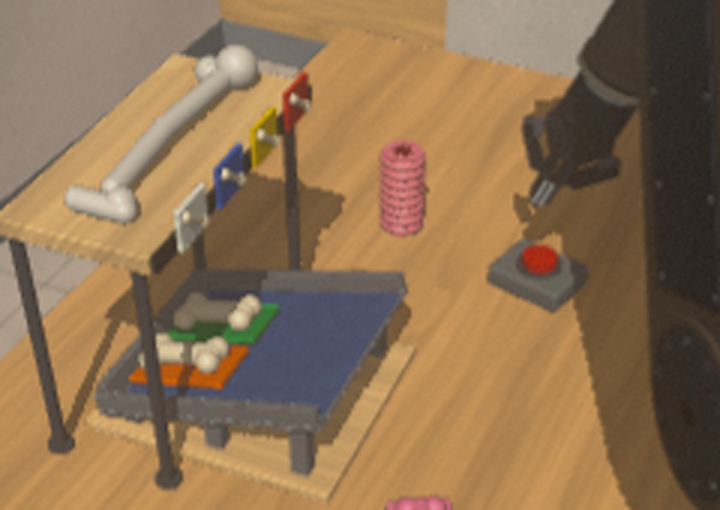

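View pics/w21.png

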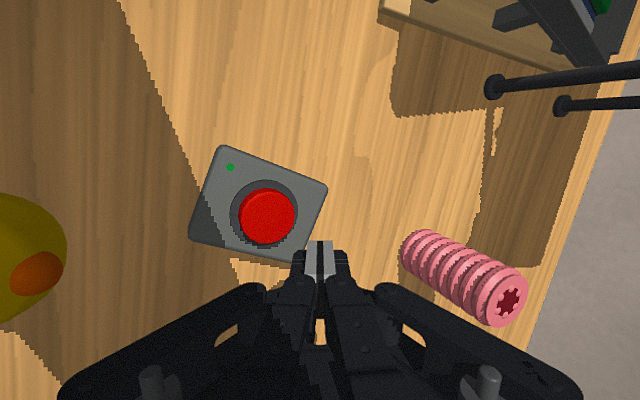

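The button is up again, at (540,260) in the side crop with its top at ~46 mm. I re-check orange's edge with a wider colour mask on the clear view, and the bystanders in the top view.

Run:
```python
from tray import *
import pickle
st,s=pickle.load(open("w16.pkl","rb")); T=totray(cloud(s,st)); h=hsv(s)
for n,lo,hi in(("green",45,85),("orange",3,16)):
    m=(h[...,0]>lo)&(h[...,0]<hi)&(h[...,1]>150)&(T[...,2]>.004)&(T[...,2]<.013)&(T[...,0]>.1)&(abs(T[...,1])<.1)
    P=T[m]; print(n,m.sum(),"x min",np.percentile(P[:,0],[1,3]).round(4),"y",np.percentile(P[:,1],[1,99]).round(4))
    b=[(y0,np.percentile(P[(P[:,1]>y0)&(P[:,1]<y0+.012)][:,0],3).round(4)) for y0 in np.arange(-.07,.07,.012) if ((P[:,1]>y0)&(P[:,1]<y0+.012)).sum()>8]; print([(round(a,3),float(c)) for a,c in b])
# current side/top views
q=ctrl.snapshot("side"); T=totray(cloud(q)); h=hsv(q)
for n,lo,hi in(("green",45,85),("orange",3,16)):
    m=(h[...,0]>lo)&(h[...,0]<hi)&(h[...,1]>150)&(T[...,2]>.004)&(T[...,2]<.013)&(T[...,0]>.1)&(T[...,0]<.27)&(abs(T[...,1])<.1)
    P=T[m]; print("side",n,m.sum(),np.percentile(P[:,0],[1,99]).round(4),np.percentile(P[:,1],[1,99]).round(4))
save(ctrl.snapshot("top"),"top22.png")
```

```text
green 517 x min [0.137  0.1373] y [-0.0703 -0.0061]
[(np.float64(-0.07), 0.137), (np.float64(-0.058), 0.1374), (np.float64(-0.046), 0.1372), (np.float64(-0.022), 0.138), (np.float64(-0.01), 0.138)]
orange 460 x min [0.1373 0.1377] y [0.0053 0.07  ]
[(np.float64(0.002), 0.1389), (np.float64(0.038), 0.1375), (np.float64(0.05), 0.1377), (np.float64(0.062), 0.1379)]Traceback (most recent call last):
  File "<stdin>", line 12, in <module>
    return _quantile_unchecked(
        a, q, axis, out, overwrite_input, method, keepdims, weights)
    return _ureduce(a,
                    func=_quantile_ureduce_func,
    ...<5 lines>...
                    overwrite_input=overwrite_input,
                    method=method)
    r = func(a, **kwargs)
    result = _quantile(arr,
                       quantiles=q,
    ...<2 lines>...
                       out=out,
                       weights=wgt)
    slices_having_nans = np.isnan(arr[-1, ...])
                                  ~~~^^^^^^^^^
IndexError: index -1 is out of bounds for axis 0 with size 0
```

Both near edges are at x = 137 to 138, level and square within about 0.5 mm. One last top view, then hand in.

Run:
```python
from h import *
save(ctrl.snapshot("top"),"top22.png")
```

```text
(no output)
```

View pics/top22.png

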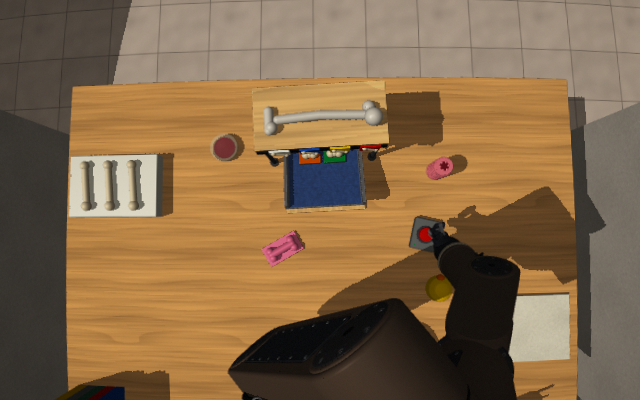

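The bystanders have not moved: blood cell (225,148), oesophagus (440,167), fat cell (439,288) and pink tile (284,248). Both tiles show under the shelf edge at (310,155) and (335,155), and the robot touches nothing.

```bash
python3 -c "
from station import ctrl
print(ctrl.hand_in())"
```

```text
the job is handed in; nothing more can be done
None
```

I laid both bone tiles bone side up on the tray, slid them under the shelf to the back stop, worked the shutter, and handed in at about 44.5 s. I never saw the far edges or any camera response directly, so those rest on forces and distances.

- **Placing:** I pinched the green and orange tiles by the shaft, carried them to the tray, and let each pivot flat onto the slope before releasing. They ended lengthways and side by side, about 11 mm apart.
- **Sliding home:** The moves can't tilt the tool directly. I leaned it about 24 degrees by reaching past the arm's limit, then pushed each tile with closed fingertips. Contact force at the stop rose to about 16 to 18 N. The tool stayed leaned for the button press.
- **Shutter:** I pressed to the halfway stop and held it at 5 to 6 N for about 1.3 s. I then pressed fully down (4.6 mm further, up to 25 N) and let the button come back up to 46 mm.

**Last checks:**
- The near edges of the tiles were level and square to about 0.5 mm, at tray x = 137 to 138 mm.
- The text implies 140 mm for a tile at the stop. I put the 2 to 3 mm difference down to my tray frame, because the stop face itself measured 258 mm instead of 260. The rise in force and the equal end positions agree that both are home.
- My last attempt to re-measure the tiles in the side view found too few pixels, so the closing position check is the wrist view from before the shutter press.
- In the top view the bystanders, the pink tile and the shelf look unmoved.

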